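# Hang washed wheel rims on the drying rack and start the blower

### The arm

A 6-joint arm with a two-finger parallel gripper is mounted at the origin on the work surface. World frame = base frame: x ahead of the robot, y to its left, z up, the work surface at z = 0. Lengths are in m, angles in rad, forces in N, time in s.
With the tool pointing down it reaches from about 0.375 to 0.9 m from the base axis. Payload 3.1 kg.
Tool frame: the origin (TCP) lies midway between the tips of the shut fingers; the grasp point (between the pads) lies 19 mm behind it (pinch_z is the distance from the TCP to the grasp point, in m); z points along the fingers, y is the line along which they close (so a half turn about z gives the same grasp; the last joint's range is limited). The gripper opens to 85 mm and grips with 20 to 120 N. Pads are 22 mm wide; open, the fingers measure 114 mm over their backs; the gripper's body (76 mm by 85 mm) begins 54 mm behind the grasp point. The pads swing forward as they close: fully open they stand 13 mm farther back than shut.
Start: joints at [-1.308, 0.527, 1.433, -0, 1.181, -0.178], TCP at [0.267, -0.565, 0.197] pointing down, gripper open.
Joint ranges: [-3.08, 3.08], [-0.75, 2.2], [0.22, 2.44], [-1.43, 4.57], [0, 2.65], [-2.85, 2.85]. Speed limits (rad/s): [2.79, 2.79, 3.14, 3.14, 3.14, 3.14].

### API

Orientations are given as a unit quaternion [x, y, z, w].
In Python, from station import sense, snapshot, camera_params, sign_off, pinch_z gives the robot as it stands. The module is installed in compiled form; this text tells all that it offers.
- The arm moves only by the shell command python3 -m handwheel 'ROWS' [FORCE]. ROWS is JSON, a list that holds one entry, the list of rows, each a list of 7 numbers: the turn, a rotation vector about the tool's x, y, z in degrees, then the shift along the tool's x, y, z in m, then the opening, from 0 (shut) to 1 (fully open). A call has 1 to 20 rows; each row shifts and turns the commanded pose from where the row before left it, along the tool's axes as they then stand; what a row does not reach is not made up. A row lasts 1/8 s, in which the tool goes at most 62.5 mm and 10.7 degrees, less where a joint would pass 70% of its speed; a pose out of reach is approached as far as the arm can. A call with a gripper value outside its range is refused whole. The fingers move at their own pace and stop on an object; FORCE is the grip in N (left out, the last holds). Time passes only in rows, so rows that do not move let the fingers close. It gives the time, the measured TCP pose, the force, the opening and the grip force at its end, in the units of the state.
- sense(): the state, without advancing time (a new reading comes with each control period).
- snapshot(name): name is "side" or "top" or "wrist"; returns the picture (400x640x3 uint8, red, green, blue); there is no depth.
- camera_params(name): a dict with "fx", "fy", "cx", "cy" (pixels), "world_to_cam" (4x4, takes a point from world to camera coordinates); the wrist camera has in their place "mount" (4x4, takes a point from camera to tool coordinates, whose origin is the TCP and whose axes are the flange's). Camera axes: x right, y down, z forward; pixel columns grow to the right and rows downward; lengths in m; the calibration is good to about 2 mm. A picture is of the moment at which its call begins: read the wrist's pose just before it. camera_params takes no time and is no camera call.
- sign_off(): hands the job in; it is judged then, once.
The state is a dict: "t": time; "q": joint angles; "qd": joint speeds; "tau": joint torques, N m; "tcp_pos": TCP position; "tool_rot": TCP orientation; "force": force on the tool from outside, world axes, zero at the start; "ft_torque": the same for the moment, N m; "finger_gap": opening from 0.0 (shut) to 1.0 (fully open); "gripper_force": force on a finger pad.
Only numpy, scipy, OpenCV 4.12 (cv2) and the standard library are available. Lean on these libraries where they do the work, as an engineer would, in place of code of your own. Each camera call takes 0.05 s, during which the arm holds its last target. There are 200 camera calls.

### The job

Hang every wheel rim lying on the bench on the drying rack, one rim per J-hook with its ring over the upturned hook, hanging freely and still. Once they all hang there, slide the catch on the switch box fully open, press the start button under it right down, let it go, and slide the catch fully shut over the button again. Leave the can where it is.

Things in the scene. Friction and masses are not known exactly. Their poses are not given: they have to be found in the camera images.
- rim0: bare aluminium wheel rim of a push scooter, without spokes or tyre: a plain ring, outer diameter 160 mm, inner diameter 128 mm (16 mm thick radially), 28 mm wide along its axis, about 0.22 kg; it starts lying flat on the bench. Origin: centre of its underside as it starts; z is the axis of the ring. Two or three rims are present; an absent one reads None. Once hung it stops swinging in a few seconds.
- rim1: bare aluminium wheel rim of a push scooter, without spokes or tyre: a plain ring, outer diameter 160 mm, inner diameter 128 mm (16 mm thick radially), 28 mm wide along its axis, about 0.22 kg; it starts lying flat on the bench. Origin: centre of its underside as it starts; z is the axis of the ring. Two or three rims are present; an absent one reads None. Once hung it stops swinging in a few seconds.
- rim2: bare aluminium wheel rim of a push scooter, without spokes or tyre: a plain ring, outer diameter 160 mm, inner diameter 128 mm (16 mm thick radially), 28 mm wide along its axis, about 0.22 kg; it starts lying flat on the bench. Origin: centre of its underside as it starts; z is the axis of the ring. Two or three rims are present; an absent one reads None. Once hung it stops swinging in a few seconds.
- rim0_center (a point): centre of rim0 (on its axis, halfway through its 28 mm width); z is the axis of the ring.
- rim1_center (a point): centre of rim1 (on its axis, halfway through its 28 mm width); z is the axis of the ring.
- rim2_center (a point): centre of rim2 (on its axis, halfway through its 28 mm width); z is the axis of the ring.
- rack: fixed drying rack: dark steel portal, two 22 mm square posts at y = -300 and +300 mm joined by an 18 mm bar along y at 305 mm height, from which three steel J-hooks stick out to -x (towards the robot). Origin: on the bench under the middle of the bar; z up. A green warm-air duct 60 mm high lies at x = +40 to +130 mm; below the hooks the space is free.
- hook0 (a point): J-hook at rack y = -190 mm: the point on its trough where the inside of a rim rests, 273 mm above the bench; axes as rack. 10 mm round bar; level trough 17 mm to either side along x; at x = -40 mm its tip stands up, ending 35 mm above this point; at x = +45 mm it hangs from the rack's bar. A rim hangs with its axis along rack x, its centre 64 mm below this point.
- hook1 (a point): J-hook at rack y = 0 mm: the point on its trough where the inside of a rim rests, 273 mm above the bench; axes as rack. 10 mm round bar; level trough 17 mm to either side along x; at x = -40 mm its tip stands up, ending 35 mm above this point; at x = +45 mm it hangs from the rack's bar. A rim hangs with its axis along rack x, its centre 64 mm below this point.
- hook2 (a point): J-hook at rack y = 190 mm: the point on its trough where the inside of a rim rests, 273 mm above the bench; axes as rack. 10 mm round bar; level trough 17 mm to either side along x; at x = -40 mm its tip stands up, ending 35 mm above this point; at x = +45 mm it hangs from the rack's bar. A rim hangs with its axis along rack x, its centre 64 mm below this point.
- switchbox: fixed grey switch box of the blower, 190 mm (x) by 100 mm (y) by 60 mm high. Origin: centre of its underside; z up. It carries two steel guide strips 8 mm thick along x at y = -42 and +42 mm, tops 90 mm above the bench, with the catch sliding between them.
- catch (a joint): sliding steel safety catch: 0 = shut over the button; it slides towards +x of the box to 0.07 m = fully open; friction about 1.5 N, stays where left. Plate 64 mm (x) by 74 mm (y), 5 mm thick, top 88 mm above the bench, with an upright tab 12 mm thick (x), 40 mm wide (y), reaching 34 mm above the plate (top 122 mm above the bench).
- catch_tab (a point): middle of the top edge of the catch's tab; moves with the catch; axes as switchbox.
- start (a joint): black start button: 0 = up, 0.006 m = right down; springs back, needs about 5 N. Round, 32 mm across.
- start_top (a point): centre of the top of the start button, 78 mm above the bench, 45 mm to -x of the switch box's middle; z up. With the catch open, the catch plate begins 38 mm to +x of it.
- can: bystander: closed steel can, 72 mm across, 110 mm high, standing. Origin: centre of its underside. Leave alone.
There are look-alikes about, which are no part of the job. What is shaped like the rim0 but purple is not meant. Leave any red look-alike of the rim1 alone.

How it is judged:
By the outcome, as a careful person would: the job done as asked, in the order asked, and still so for the second after the job is handed in, with the robot touching nothing.
Of rim0, rim1, rim2 only 2 to 3 are there at a start; the rules pass over those that are not, and their reading is None.
At some moment in a run one of rim0, rim1, rim2 may be knocked a few centimetres aside while the robot is not near it.
It also fails if it takes over 210 s, if anything falls off the work surface, if the arm or the gripper's body presses on something with over 40 N, if the wrist force passes 120 N, or if a joint passes its speed limit or range.

## Working session

There is one attempt and no reset: what is moved stays moved. The work goes in short steps, Python scripts to look and compute and a shell command to move; the robot and the scene stay as the last step left them, time stands still between calls to the robot, and variables do not carry over. Pictures are saved under pics/ and viewed, at most 14 in all, crops included, and the job is handed in when it is done.

```bash
mkdir -p pics; cat > h.py <<'E'
import numpy as np, cv2
from station import sense, snapshot, camera_params, pinch_z
from scipy.spatial.transform import Rotation as R
def save(n,im): cv2.imwrite(f'pics/{n}.png',im[...,::-1])
def cam(n,s=None):
    c=camera_params(n); K=np.array([[c['fx'],0,c['cx']],[0,c['fy'],c['cy']],[0,0,1]])
    if 'mount' in c:
        s=s or sense(); T=np.eye(4);T[:3,:3]=R.from_quat(s['tool_rot']).as_matrix();T[:3,3]=s['tcp_pos']
        W=np.linalg.inv(T@np.array(c['mount']))
    else: W=np.array(c['world_to_cam'])
    return K,W
def ray(n,uv,z,s=None):
    K,W=cam(n,s); o=-W[:3,:3].T@W[:3,3]; d=W[:3,:3].T@np.linalg.inv(K)@np.r_[uv,1.]
    return o+d*(z-o[2])/d[2]
def proj(n,p,s=None):
    K,W=cam(n,s); q=K@(W[:3,:3]@np.asarray(p)+W[:3,3]); return q[:2]/q[2]
E
python3 - <<'E'
from h import *
for n in('top','side'):
    save(n+'0',snapshot(n)); K,W=cam(n); print(n,K[0,0],-W[:3,:3].T@W[:3,3],W[2,:3])
print(sense(),pinch_z, camera_params('wrist'))
E
```

```text
top 503.0390890405446 [ 0.14665005 -0.00616434  1.72068591] [ 0.18130806  0.0134719  -0.98333407]
side 430.26498407393274 [0.13746173 0.93124199 1.07571967] [ 0.24270974 -0.68770816 -0.68421449]
{'t': 0.1, 'q': array([-1.30848325e+00,  5.28393106e-01,  1.43377276e+00,  1.83932264e-05,
        1.18141606e+00, -1.78502002e-01]), 'qd': array([-0.00228547, -0.00307726, -0.00167113, -0.00096153, -0.0021815 ,
       -0.000139  ]), 'tau': array([ 3.80507572e-04, -4.43301630e+01, -1.78587109e+01, -2.16130402e-04,
        3.84597864e-03, -9.60136504e-06]), 'tcp_pos': array([ 0.2665158 , -0.56453846,  0.19641977]), 'tool_rot': array([ 9.75808713e-01,  2.18623800e-01, -3.31712181e-05, -9.94116981e-04]), 'force': array([ 0.48114774, -0.12027705, -0.22061883]), 'ft_torque': array([-0.00444205,  0.01526167,  0.01058089]), 'gripper_force': 0.0, 'finger_gap': 0.9976563321052515} 0.0187 {'fx': 306.46155146893625, 'fy': 306.46155146893625, 'cx': 323.84276211596574, 'cy': 198.13716246479964, 'mount': array([[-1.56826517e-04, -9.56062060e-01, -2.93164311e-01,
         7.58211670e-02],
       [ 9.99999977e-01, -1.06246840e-04, -1.88453840e-04,
        -1.43018964e-03],
       [ 1.49025785e-04, -2.93164333e-01,  9.56062054e-01,
        -1.77571475e-01],
       [ 0.00000000e+00,  0.00000000e+00,  0.00000000e+00,
         1.00000000e+00]])}
```

View pics/top0.png

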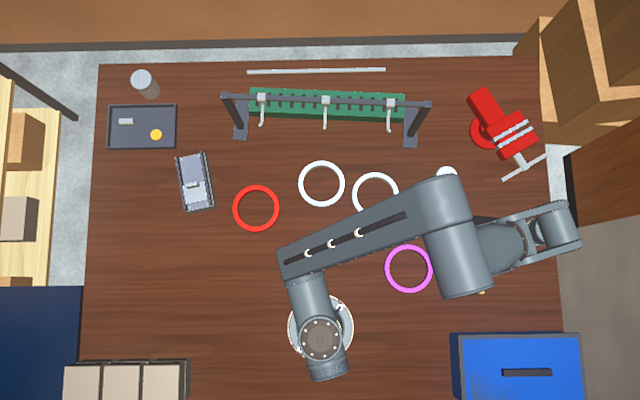

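View pics/side0.png

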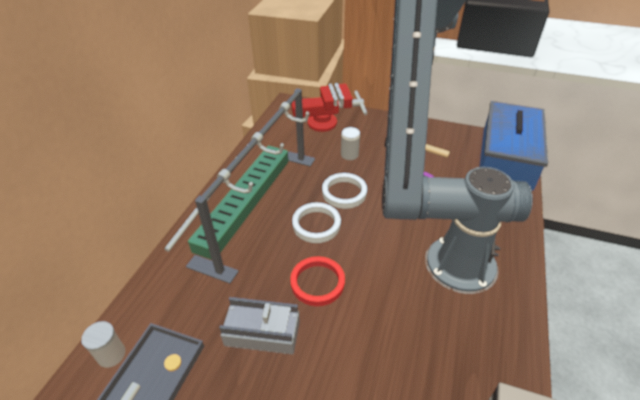

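Top view: white rims at about (321,183) and (375,192), a red look-alike at (256,208), a purple one at (408,268), the rack at the top and the switch box at (194,181). The arm could be hiding a third rim. Next I'll measure.

```bash
python3 - <<'E'
from h import *
im=cv2.imread('pics/top0.png')[...,::-1].copy(); hsv=cv2.cvtColor(im,cv2.COLOR_RGB2HSV)
m=((hsv[...,1]<40)&(hsv[...,2]>205)).astype(np.uint8)
cs,_=cv2.findContours(m,cv2.RETR_EXTERNAL,cv2.CHAIN_APPROX_NONE)
for c in cs:
    if len(c)>60:
        h=cv2.convexHull(c);e=cv2.fitEllipse(h); x,y,w,hh=cv2.boundingRect(c); print('white',e, (x,y,w,hh), ray('top',e[0],.014))
g=((hsv[...,0]>60)&(hsv[...,0]<95)&(hsv[...,1]>70)).astype(np.uint8)
cs,_=cv2.findContours(g,cv2.RETR_EXTERNAL,cv2.CHAIN_APPROX_NONE)
for c in cs:
    if len(c)>40: b=cv2.minAreaRect(c);print('green',b,[ray('top',p,.06).round(3) for p in cv2.boxPoints(b)])
a=cv2.resize(im[60:220,90:470],None,fx=2.1,fy=2.1,interpolation=3)
save('rackcrop',a)
s=cv2.resize(im[140:220,160:230],None,fx=7,fy=7,interpolation=3); save('box',s)
E
```

```text
white ((160.48037719726562, 382.6452331542969), (34.88899612426758, 144.94395446777344), 1.8130781650543213) (143, 366, 36, 34) [-0.16425583  0.52082198  0.014     ]
white ((122.8863525390625, 379.99810791015625), (35.829368591308594, 43.569053649902344), 123.05937957763672) (104, 366, 35, 34) [-0.15466564  0.643734    0.014     ]
white ((343.9356994628906, 328.9521484375), (18.200214385986328, 39.92387390136719), 2.7142372131347656) (345, 310, 9, 40) [-0.0039261  -0.07704094  0.014     ]
white ((340.06256103515625, 320.49566650390625), (18.003925323486328, 46.51802062988281), 169.2655029296875) (332, 300, 19, 46) [ 0.02315679 -0.06500335  0.014     ]
white ((194.7472381591797, 191.71214294433594), (23.702009201049805, 25.90680694580078), 67.357666015625) (183, 181, 24, 23) [0.4624705  0.42707315 0.014     ]
white ((374.6424865722656, 194.1952667236328), (44.69103240966797, 46.32505416870117), 73.96066284179688) (352, 172, 47, 40) [ 0.44283051 -0.19406257  0.014     ]
white ((62.36664581298828, 212.06976318359375), (8.951857566833496, 99.83870697021484), 176.51658630371094) (57, 162,
[... 1431 characters left out ...]
7,  0.06 ]), array([ 0.745, -0.243,  0.06 ]), array([ 0.689, -0.239,  0.06 ])]
green ((293.4413757324219, 107.46289825439453), (59.0784912109375, 12.425047874450684), 1.3639274835586548) [array([0.727, 0.183, 0.06 ]), array([0.772, 0.183, 0.06 ]), array([ 0.763, -0.023,  0.06 ]), array([ 0.718, -0.021,  0.06 ])]
green ((254.0, 107.5), (15.0, 12.0), 90.0) [array([0.775, 0.238, 0.06 ]), array([0.774, 0.197, 0.06 ]), array([0.72 , 0.196, 0.06 ]), array([0.721, 0.238, 0.06 ])]
green ((327.0, 93.50000762939453), (154.33245849609375, 6.819643974304199), 2.4895527362823486) [array([0.799, 0.233, 0.06 ]), array([0.824, 0.232, 0.06 ]), array([ 0.788, -0.305,  0.06 ]), array([ 0.763, -0.302,  0.06 ])]
```

View pics/rackcrop.png

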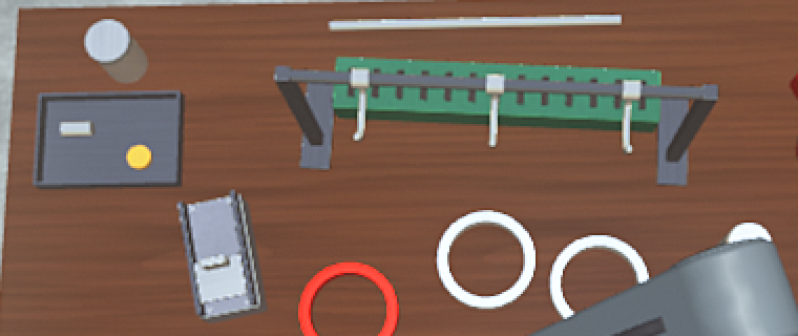

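View pics/box.png

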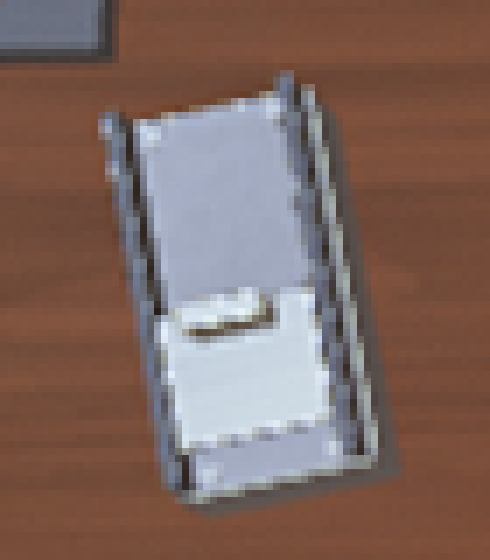

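Measured: rim A at about (0.485,-0.011), B at about (0.443,-0.194) (partly hidden), rack yaw about -4°. The switch box has its catch shut, with the tab at crop (228,310). I'll lift the arm and move it clear so the hidden area can be seen, and log the joint data.

```bash
cat > log.sh <<'E'
python3 -c "
from station import sense;import json
s=sense();print(s['t'],s['q'].round(3),s['tcp_pos'].round(4),s['tool_rot'].round(3),s['force'].round(1))
open('log.txt','a').write(json.dumps([s['q'].tolist(),s['tcp_pos'].tolist(),s['tool_rot'].tolist()])+'\n')"
E
bash log.sh
python3 -m handwheel '[[[0,0,0,0,0,-0.05,1],[0,0,0,0,0,-0.05,1],[0,0,0,0,0,-0.05,1],[0,0,0,0,0,0,1]]]'; bash log.sh
python3 -m handwheel '[[[10,0,0,0,0,0,1],[10,0,0,0,0,0,1],[10,0,0,0,0,0,1],[0,0,0,0,0,0,1]]]'; bash log.sh
python3 -m handwheel '[[[-10,0,0,0,0,0,1],[-10,0,0,0,0,0,1],[-10,0,0,0,0,0,1],[0,0,0,0.04,-0.03,0,1],[0,0,0,0.04,-0.03,0,1],[0,0,0,0.04,-0.03,0,1],[0,0,0,0.04,-0.03,0,1],[0,0,0,0,0,0,1],[0,0,0,0,0,0,1]]]'; bash log.sh
python3 - <<'E'
from h import *
im=snapshot('top');save('top1',im)
E
```

```text
0.1 [-1.308  0.528  1.434  0.     1.181 -0.179] [ 0.2665 -0.5645  0.1964] [ 0.976  0.219 -0.    -0.001] [ 0.5 -0.1 -0.2]
t: 0.6
tcp_pos: [0.2674, -0.5676, 0.3524]
tool_rot: [0.976, 0.219, 0.0, 0.005]
force: [0.4, -0.3, 0.3]
finger_gap: 0.998
gripper_force: 0.0
0.6 [-1.308  0.399  1.22   0.     1.512 -0.179] [ 0.2674 -0.5676  0.3524] [0.976 0.219 0.    0.005] [ 0.4 -0.3  0.3]
t: 1.1
tcp_pos: [0.2668, -0.5658, 0.3393]
tool_rot: [0.941, 0.211, -0.057, -0.258]
force: [0.3, 0.0, -2.0]
finger_gap: 1.001
gripper_force: 0.0
1.1 [-1.271  0.722  0.791 -0.084  2.157 -0.169] [ 0.2668 -0.5658  0.3393] [ 0.941  0.211 -0.057 -0.258] [ 0.3  0.  -2. ]
t: 2.22
tcp_pos: [0.3597, -0.3881, 0.3484]
tool_rot: [0.976, 0.219, 0.0, 0.002]
force: [-0.6, -1.4, 0.1]
finger_gap: 0.999
gripper_force: 0.0
2.225 [-1.034e+00  2.460e-01  1.458e+00 -1.000e-03  1.434e+00  9.500e-02] [ 0.3597 -0.3881  0.3484] [0.976 0.219 0.    0.002] [-0.6 -1.4  0.1]
```

View pics/top1.png

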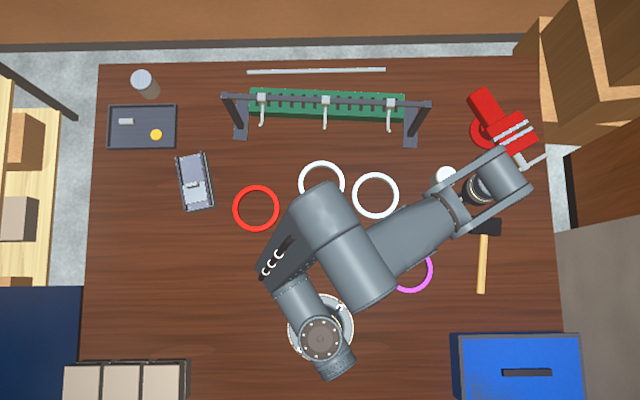

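The view is now clear: there are just two white rims, at (321,183) and (375,195), and B is fully visible. Next I'll fit the arm kinematics and measure the rims, hooks and box.

```bash
cat >> h.py <<'E'
import json
def fk(q,p):
    a,b,L1,L2,L3,h,e=p
    A=R.from_euler('z',q[0]); B=A*R.from_euler('y',q[1]); C=B*R.from_euler('y',q[2]); 
    D=C*R.from_euler('zyz',[q[3],q[4],q[5]][::1]) if 0 else C*R.from_euler('z',q[3])*R.from_euler('y',q[4])*R.from_euler('z',q[5])
    pos=A.apply([a,0,0])+np.array([0,0,h])+B.apply([0,0,L1])+C.apply([e,0,L2])+D.apply([0,0,L3])
    return pos,D
E
python3 - <<'E'
from h import *
from scipy.optimize import least_squares
L=[json.loads(l) for l in open('log.txt')]
def f(p): return np.r_[np.concatenate([fk(q,p)[0]-t for q,t,_ in L]),.003*(p-p0)]
p0=np.array([0,0,.4,.4,.25,.35,0])
r=least_squares(f,p0);print(r.x.round(4),np.abs(f(r.x)[:12]).max())
for q,t,o in L: D=fk(q,r.x)[1]; print((D.inv()*R.from_quat(o)).as_rotvec().round(3))
im=cv2.imread('pics/top1.png')[...,::-1].copy(); hsv=cv2.cvtColor(im,cv2.COLOR_RGB2HSV)
m=((hsv[...,1]<40)&(hsv[...,2]>205)).astype(np.uint8)
cs,_=cv2.findContours(m,cv2.RETR_EXTERNAL,cv2.CHAIN_APPROX_NONE)
for c in cs:
    x,y,w,hh=cv2.boundingRect(c)
    if 300>y>150 and len(c)>60: e=cv2.fitEllipse(cv2.convexHull(c)); print((x,y,w,hh),e, ray('top',e[0],.014))
tips=[(260.5,125.2),(324.8,128.2),(389.0,131.0)]
for t in tips: print('tip',ray('top',t,.305))
for t in [(224.8,94.8),(427.1,103.8)]: print('bar',ray('top',t,.314))
bx=lambda u,v:(160+u/7,140+v/7)
for n,t,z in [('tabtop',bx(220,305),.122),('FL',bx(115,110),.09),('FR',bx(300,85),.09),('NL',bx(178,492),.09),('NR',bx(366,455),.09)]: print(n,ray('top',t,z))
s=cv2.imread('pics/side0.png')
cv2.imwrite('pics/sidecrop.png',cv2.resize(s[80:380,160:340],None,fx=2,fy=2,interpolation=3))
E
```

```text
[ 0.0542 -0.      0.367   0.3866  0.0919  0.0768 -0.0495] 0.11532337709518431
[-0.     0.     1.571]
[-0.     0.     1.571]
[-0.     0.     1.571]
[-0.     0.     1.571]
(183, 181, 24, 23) ((194.7451934814453, 192.11085510253906), (24.207618713378906, 25.5373477935791), 57.23734664916992) [0.46106742 0.42704085 0.014     ]
(352, 172, 47, 47) ((375.0865478515625, 194.89993286132812), (46.0182991027832, 46.950645446777344), 114.47885131835938) [ 0.44034612 -0.19549522  0.014     ]
(298, 161, 47, 33) ((321.196533203125, 182.67918395996094), (44.55546188354492, 46.57469940185547), 90.83538055419922) [ 0.48648732 -0.01108271  0.014     ]
tip [0.60381289 0.16492527 0.305     ]
tip [ 0.59090407 -0.0236486   0.305     ]
tip [ 0.578692   -0.21071493  0.305     ]
bar [0.69661293 0.26992986 0.314     ]
bar [ 0.6563793  -0.32403192  0.314     ]
tabtop [0.469601   0.41125044 0.122     ]
FL [0.57225882 0.47290694 0.09      ]
FR [0.58292669 0.38425289 0.09      ]
NL [0.38688816 0.4367804  0.09      ]
NR [0.40293846 0.34861349 0.09      ]
```

View pics/sidecrop.png

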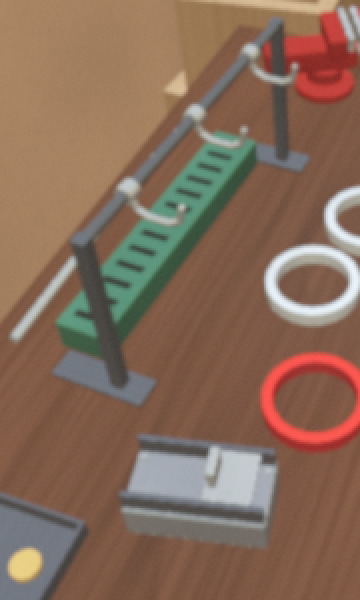

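```bash
sed -i 's/A.apply(\[a,0,0\])/A.apply([a,b,0])/' h.py
cat >> h.py <<'E'
from scipy.optimize import least_squares
LO=np.array([-3.08,-.75,.22,-1.43,0,-2.85]);HI=np.array([3.08,2.2,2.44,4.57,2.65,2.85])
def fitfk():
    L=[json.loads(l) for l in open('log.txt')]
    f=lambda p: np.r_[np.concatenate([fk(q,p)[0]-t for q,t,_ in L]),.001*(p-p0)]
    p0=np.array([0,.11,.4,.4,.25,.35,0]); r=least_squares(f,p0); return r.x,np.abs(f(r.x)[:-7]).max()
P,_e=fitfk(); TO=R.from_euler('z',np.pi/2)
def FK(q): p,D=fk(q,P); return p,D*TO
def ik(pos,rot,q0):
    def f(q): p,D=FK(q); return np.r_[(p-pos)*5,(rot.inv()*D).as_rotvec()]
    r=least_squares(f,np.clip(q0,LO+.01,HI-.01),bounds=(LO,HI)); return r.x,np.abs(r.fun).max()
YR=np.deg2rad(-3.87)
HOOK=[np.array([.632,-.024,.273])+y*np.array([.0673,.9977,0]) for y in(-.19,0,.19)]
def mk(z,y): z=z/np.linalg.norm(z); x=np.cross(y,z); return R.from_matrix(np.c_[x,y,z])
def rackrot(th): # tool z along rack x, tool y at angle th from up towards rack +y
    zr=np.array([np.cos(YR),np.sin(YR),0]); yr=np.array([-np.sin(YR),np.cos(YR),0]); 
    return mk(zr,np.cos(th)*np.array([0,0,1.])+np.sin(th)*yr)
def downrot(ps): return mk(np.array([0,0,-1.]),np.array([np.cos(ps),np.sin(ps),0]))
E
python3 - <<'E'
from h import *
print(P.round(4),_e)
for hk in (0,1,2):
  for thd in range(0,360,20):
    rot=rackrot(np.deg2rad(thd)); y=rot.as_matrix()[:,1];z=rot.as_matrix()[:,2]
    for s in(1,-1):
      c=s*y[2]
      if c<-.1: continue
      ok=[]
      for dz in (.055,0):
        ctr=HOOK[hk]-[0,0,.064]+[0,0,dz]; pos=ctr-s*.072*y+z*.012
        best=None
        for q4 in(2.2,3.1,4):
          for q6 in(-1.5,0,1.5):
            q,e=ik(pos,rot,[np.arctan2(pos[1],pos[0])-.2,.2,1.6,q4,.5,q6])
            if e<1e-3 and (best is None or best[4]<q[4]): best=q
        ok.append(best)
      if all(b is not None for b in ok): print(hk,thd,s,ok[0].round(2),ok[1].round(2))
E
```

```text
Traceback (most recent call last):
NameError: name '_e' is not defined
```

```bash
sed -i 's/P,_e=/P,PE=/' h.py
cat > s.py <<'E'
from h import *
print(P.round(4),PE)
for hk in (0,1,2):
  for thd in range(0,180,20):
    rot=rackrot(np.deg2rad(thd)); y=rot.as_matrix()[:,1];z=rot.as_matrix()[:,2]
    for s in(1,-1):
      c=s*y[2]
      if c<-.1: continue
      ok=[]
      for dz in (.055,0):
        ctr=HOOK[hk]-[0,0,.064]+[0,0,dz]; pos=ctr-s*.072*y+z*.012
        for q4 in(2.2,3.1,4):
          for q6 in(-1.5,1.5):
            q,e=ik(pos,rot,[np.arctan2(pos[1],pos[0])-.2,.2,1.6,q4,.5,q6])
            if e<1e-3:ok.append(q)
      if ok: 
        ok=np.array(ok); i=np.argmin(np.abs(ok[:,5])); print(hk,thd,s,len(ok),ok[i].round(2),ok[:,1:3].min(0).round(2))
E
time timeout 500 python3 s.py
```

```text
[0.     0.111  0.588  0.3917 0.3307 0.2742 0.1141] 9.547991545177936e-07
0 20 1 6 [-0.93  1.17  2.17  2.27  1.7   2.64] [1.03 2.17]
0 40 1 6 [-0.97  1.13  2.15  2.24  1.65  2.34] [0.99 2.15]
0 60 1 8 [-1.    1.07  2.14  2.21  1.61  2.04] [0.93 2.14]
0 80 1 8 [-1.01  1.01  2.14  2.2   1.58  1.74] [0.87 2.14]
0 100 -1 10 [-0.72  1.09  2.31  2.47  1.78  1.23] [0.93 2.31]
0 120 -1 10 [-0.74  1.15  2.29  2.44  1.8   0.86] [1.   2.29]
0 140 -1 12 [-0.78  1.19  2.26  2.4   1.8   0.49] [1.04 2.26]
0 160 -1 12 [-0.83  1.21  2.23  2.36  1.78  0.15] [1.06 2.23]
1 20 1 6 [-0.45  1.27  2.31  2.73  1.97  2.62] [1.12 2.31]
1 40 1 6 [-0.52  1.24  2.32  2.66  1.94  2.26] [1.08 2.32]
1 60 1 8 [-0.56  1.18  2.33  2.62  1.89  1.91] [1.02 2.33]
1 80 1 8 [-0.59  1.11  2.34  2.6   1.84  1.58] [0.95 2.34]
1 100 -1 10 [-0.14  1.1   2.32  3.07  1.85  1.38] [0.93 2.32]
1 120 -1 10 [-0.16  1.17  2.31  3.04  1.9   1.01] [1.01 2.31]
1 140 -1 12 [-0.22  1.22  2.3   2.98  1.95  0.64] [1.07 2.3 ]
1 160 -1 12 [-0.29  1.26  2.3   2.9   1.98  0.25] [1.12 2.3 ]
2 20 1 6 [0.15 1.04 2.22 3.36 1.69 2.82] [1.04 2.18]
2 40 1 8 [0.09 1.02 2.26 3.3  1.71 2.47] [1.02 2.22]
2 60 1 8 [0.04 0.98 2.28 3.25 1.69 2.11] [0.98 2.25]
2 80 1 8 [0.02 0.91 2.3  3.23 1.64 1.75] [0.91 2.28]
2 100 -1 10 [0.39 0.86 2.1  3.61 1.41 1.31] [0.86 2.08]
2 120 -1 10 [0.37 0.92 2.11 3.59 1.47 1.  ] [0.92 2.08]
2 140 -1 12 [0.34 0.97 2.13 3.55 1.53 0.68] [0.97 2.1 ]
2 160 -1 12 [0.28 1.01 2.15 3.49 1.6  0.36] [1.01 2.12]
real	0m3.472s
user	0m4.019s
sys	0m0.044s
```

```bash
cat > s2.py <<'E'
from h import *
for hk in (2,0,1):
  for thd in (120,140,160):
    for pit in (0,15,30):
      rot=rackrot(np.deg2rad(thd)); yr=np.array([-np.sin(YR),np.cos(YR),0]); rot=R.from_rotvec(yr*np.deg2rad(pit))*rot
      M=rot.as_matrix();y=M[:,1];z=M[:,2];xr=np.array([np.cos(YR),np.sin(YR),0])
      for dx,dz in((-.10,.055),(-.08,.055),(0,.055),(0,.0)):
        up=R.from_rotvec(yr*np.deg2rad(pit)).apply([0,0,1.])
        ctr=HOOK[hk]-up*.064+xr*dx+[0,0,dz]; pos=ctr+.072*y+z*.012; ok=[]
        for q4 in(2.2,3.1,4):
            q,e=ik(pos,rot,[np.arctan2(pos[1],pos[0])-.2,.8,2,q4,1.5,.5])
            if e<1e-3:ok.append(q)
        print(hk,thd,pit,dx,dz,pos.round(3),ok[0].round(2) if ok else None)
E
python3 s2.py
```

```text
2 120 0 -0.1 0.055 [0.561 0.234 0.228] [0.51 0.98 2.29 3.72 1.67 1.11]
2 120 0 -0.08 0.055 [0.581 0.232 0.228] [0.48 0.96 2.25 3.69 1.63 1.09]
2 120 0 0 0.055 [0.661 0.227 0.228] [0.37 0.92 2.11 3.59 1.47 1.  ]
2 120 0 0 0.0 [0.661 0.227 0.173] [0.37 1.05 2.08 3.58 1.56 1.04]
2 120 15 -0.1 0.055 [0.535 0.235 0.228] [0.53 0.72 2.31 3.76 1.22 0.98]
2 120 15 -0.08 0.055 [0.555 0.234 0.228] [0.5  0.72 2.28 3.74 1.19 0.96]
2 120 15 0 0.055 [0.635 0.229 0.228] [0.39 0.71 2.14 3.66 1.04 0.9 ]
2 120 15 0 0.0 [0.635 0.229 0.173] [0.39 0.85 2.14 3.62 1.17 0.97]
2 120 30 -0.1 0.055 [0.51  0.237 0.235] [0.52 0.45 2.25 3.98 0.71 0.67]
2 120 30 -0.08 0.055 [0.53  0.236 0.235] [0.49 0.46 2.21 3.96 0.68 0.66]
2 120 30 0 0.055 [0.609 0.23  0.235] [0.38 0.49 2.08 3.91 0.57 0.6 ]
2 120 30 0 0.0 [0.609 0.23  0.18 ] [0.38 0.63 2.11 3.77 0.7  0.78]
2 140 0 -0.1 0.055 [0.56  0.218 0.209] [0.47 1.05 2.31 3.69 1.76 0.81]
2 140 0 -0.08 0.055 [0.58  0.216 0.209] [0.44 1.03 2.28 3.65 1.72 0.78]
2 140 0 0 0.055 [0.66  0.211 0.209] [0.34 0.97 2.13 3.55 1.53 0.68]
2 140 0 0 0.0 [0.66  0.211 0.154] [0.34 1.11 2.1  
[... 5108 characters left out ...]
 [0.546 0.007 0.196] None
1 160 0 -0.08 0.055 [0.566 0.005 0.196] None
1 160 0 0 0.055 [ 0.646 -0.     0.196] [-0.29  1.12  2.35  2.91  1.88  0.28]
1 160 0 0 0.0 [ 0.646 -0.     0.141] [-0.29  1.26  2.3   2.9   1.98  0.25]
1 160 15 -0.1 0.055 [0.511 0.009 0.198] None
1 160 15 -0.08 0.055 [0.531 0.007 0.198] None
1 160 15 0 0.055 [0.611 0.002 0.198] [-0.31  0.88  2.44  2.91  1.48  0.31]
1 160 15 0 0.0 [0.611 0.002 0.143] [-0.31  1.07  2.43  2.91  1.66  0.26]
1 160 30 -0.1 0.055 [0.479 0.011 0.208] None
1 160 30 -0.08 0.055 [0.499 0.01  0.208] None
1 160 30 0 0.055 [0.578 0.004 0.208] [-0.31  0.53  2.39  2.86  0.84  0.42]
1 160 30 0 0.0 [0.578 0.004 0.153] [-0.31  0.75  2.43  2.91  1.08  0.34]
```

```bash
cat > s3.py <<'E'
from h import *
yr=np.array([-np.sin(YR),np.cos(YR),0]);xr=np.array([np.cos(YR),np.sin(YR),0])
def target(hk,thd,pit,yaw,s,dx,dz):
    rot=R.from_rotvec([0,0,np.deg2rad(yaw)])*R.from_rotvec(yr*np.deg2rad(pit))*rackrot(np.deg2rad(thd))
    M=rot.as_matrix();y=M[:,1];z=M[:,2]
    up=-xr*0+R.from_rotvec([0,0,np.deg2rad(yaw)]).apply(R.from_rotvec(yr*np.deg2rad(pit)).apply([0,0,1.]))
    ctr=HOOK[hk]-up*.064+xr*dx+[0,0,dz]; return ctr-s*.072*y+z*.012,rot
if __name__=='__main__':
  for thd,s in((20,1),(40,1),(60,1),(80,1),(100,-1),(120,-1)):
    for pit in (0,30,45):
     for yaw in(0,-20,20):
      out=[]
      for dx,dz in((-.08,.055),(-.04,.055),(0,.055),(0,.0)):
        pos,rot=target(0,thd,pit,yaw,s,dx,dz);ok=None
        for q4 in(1.2,2.2,3.1,4):
            q,e=ik(pos,rot,[np.arctan2(pos[1],pos[0])-.2,.8,2,q4,1.2,1.])
            if e<1e-3: ok=q
        out.append(ok)
      if out[0] is not None: print(thd,s,pit,yaw,[None if o is None else o.round(2).tolist() for o in out[::3]])
E
python3 s3.py
```

```text
20 1 0 0 [[-1.14, 1.14, 2.38, 2.04, 1.75, 2.46], [-0.93, 1.17, 2.17, 2.27, 1.7, 2.64]]
20 1 0 20 [[-1.21, 1.01, 2.13, 1.65, 1.57, 2.8], None]
20 1 45 -20 [[-0.85, 0.2, 2.37, 2.05, 0.34, -2.73], None]
40 1 0 0 [[-1.17, 1.08, 2.35, 2.02, 1.7, 2.19], [-0.97, 1.13, 2.15, 2.24, 1.65, 2.34]]
40 1 0 20 [[-1.21, 0.96, 2.08, 1.65, 1.56, 2.54], [-1.05, 1.07, 1.92, 1.81, 1.53, 2.59]]
40 1 30 0 [[-1.22, 0.49, 2.35, 1.8, 0.95, 2.79], [-1.01, 0.66, 2.22, 2.06, 0.91, 2.7]]
60 1 0 0 [[-1.2, 1.0, 2.33, 2.01, 1.65, 1.93], [-1.0, 1.07, 2.14, 2.21, 1.61, 2.04]]
60 1 0 20 [[-1.22, 0.91, 2.05, 1.64, 1.56, 2.27], [-1.06, 1.02, 1.9, 1.8, 1.52, 2.31]]
60 1 30 0 [[-1.22, 0.44, 2.28, 1.72, 0.93, 2.57], [-1.01, 0.62, 2.17, 1.98, 0.87, 2.47]]
60 1 30 20 [[-1.23, 0.51, 2.02, 1.29, 1.12, 2.79], [-1.07, 0.66, 1.92, 1.44, 1.02, 2.75]]
80 1 0 0 [[-1.21, 0.92, 2.32, 2.0, 1.61, 1.66], [-1.01, 1.01, 2.14, 2.2, 1.58, 1.74]]
80 1 0 20 [[-1.22, 0.86, 2.04, 1.64, 1.55, 1.99], [-1.06, 0.97, 1.89, 1.79, 1.51, 2.02]]
80 1 30 0 [[-1.19, 0.39, 2.23, 1.66, 0.9, 2.36], [-1.0, 0.57, 2.12, 1.92, 0.83, 2.23]]
80 1 30 -20 [[-1.01, 0.3
[... 545 characters left out ...]
, 2.23, 1.31, 0.52, 2.69], [-0.65, 0.35, 2.14, 1.68, 0.4, 2.41]]
100 -1 45 20 [[-1.05, 0.19, 2.15, 1.05, 0.92, 2.48], [-0.87, 0.39, 2.06, 1.23, 0.76, 2.41]]
120 -1 0 20 [[-1.19, 1.02, 2.35, 1.67, 1.59, 0.82], [-0.98, 1.08, 2.16, 1.88, 1.6, 0.95]]
120 -1 30 -20 [[-0.5, 0.43, 2.43, 3.04, 0.77, 1.08], [-0.4, 0.62, 2.27, 3.17, 0.79, 1.04]]
120 -1 30 20 [[-1.21, 0.44, 2.3, 1.42, 1.06, 1.51], [-1.0, 0.62, 2.19, 1.65, 0.98, 1.43]]
120 -1 45 0 [[-0.88, 0.15, 2.29, 1.41, 0.55, 2.17], [-0.7, 0.38, 2.19, 1.81, 0.44, 1.88]]
120 -1 45 -20 [[-0.49, 0.18, 2.25, 2.48, 0.09, 1.65], [-0.4, 0.4, 2.14, 3.21, 0.18, 0.99]]
120 -1 45 20 [[-1.11, 0.22, 2.17, 1.06, 0.92, 2.04], [-0.92, 0.42, 2.09, 1.26, 0.77, 1.97]]
```

```bash
python3 -m handwheel '[[[0,0,0,0.0254,-0.0351,0,1],[0,0,0,0.0254,-0.0351,0,1],[0,0,0,0.0254,-0.0351,0,1],[0,0,0,0.0254,-0.0351,0,1],[0,0,0,0.0254,-0.0351,0,1],[0,0,0,0.0254,-0.0351,0,1],[0,0,0,0.0254,-0.0351,0,1],[0,0,0,0.0254,-0.0351,0,1],[0,0,0,0,0,0,1]]]'
python3 -m handwheel '[[[0,0,10.6,0,0,0,1],[0,0,10.6,0,0,0,1],[0,0,10.6,0,0,0,1],[0,0,10.6,0,0,0,1],[0,0,10.6,0,0,0,1],[0,0,10.6,0,0,0,1],[0,0,10.6,0,0,0,1],[0,0,10.6,0,0,0,1],[0,0,0,0,0,0.05,1],[0,0,0,0,0,0.05,1],[0,0,0,0,0,0,1],[0,0,0,0,0,0,1]]]'; bash log.sh
cat > rimlook.py <<'E'
from h import *
import sys
def rims(n,s=None,name=None):
    im=snapshot(n); hsv=cv2.cvtColor(im,cv2.COLOR_RGB2HSV)
    if name: save(name,im)
    m=((hsv[...,1]<45)&(hsv[...,2]>200)).astype(np.uint8)
    cs,_=cv2.findContours(m,cv2.RETR_EXTERNAL,cv2.CHAIN_APPROX_NONE)
    for c in cs:
        if len(c)<100: continue
        # outer contour cast on mid height: circle fit by least squares
        p=np.array([ray(n,u,.014,s)[:2] for u in c[:,0,:].astype(float)[::3]])
        f=lambda v:np.hypot(*(p-v[:2]).T)-v[2]
        r=least_squares(f,[*p.mean(0),.08],loss='soft_l1',f_scale=.003); print(n,r.x.round(4),len(c),np.median(np.abs(f(r.x))).round(4))
if __name__=='__main__':
    s=sense(); rims('wrist',s,sys.argv[1]); rims('top')
E
python3 rimlook.py w1
```

```text
t: 3.4
tcp_pos: [0.4243, -0.0467, 0.3474]
tool_rot: [0.976, 0.22, 0.0, 0.0]
force: [-0.3, 0.5, -1.0]
finger_gap: 1.0
gripper_force: 0.0
t: 4.9
tcp_pos: [0.4256, -0.0494, 0.2487]
tool_rot: [0.868, -0.497, 0.001, -0.0]
force: [0.2, 0.2, 0.2]
finger_gap: 0.994
gripper_force: 0.0
4.9 [-0.377  0.187  1.832 -0.     1.12   2.234] [ 0.4256 -0.0494  0.2487] [ 0.868 -0.497  0.001 -0.   ] [0.2 0.2 0.2]
wrist [-0.0002 -0.0034  0.0934] 274 0.0068
wrist [ 0.4827 -0.0067  0.0824] 342 0.0004
wrist [ 0.4366 -0.1918  0.0749] 630 0.0078
top [-0.1873  0.8048  0.0746] 122 0.0063
top [-0.1637  0.5216  0.0596] 134 0.0051
top [-0.1628  0.6511  0.0586] 145 0.0049
top [-0.012   0.0109  0.1155] 184 0.0062
top [0.384  1.0553 0.0648] 125 0.0113
top [0.4602 0.4274 0.0377] 109 0.0039
top [ 0.4411 -0.1956  0.0791] 131 0.0009
top [0.4776 0.8312 0.087 ] 255 0.0148
top [ 0.4801 -0.771   0.0919] 258 0.0217
top [-5.18494e+01  2.34000e-02  5.27504e+01] 277 0.0031
```

View pics/w1.png

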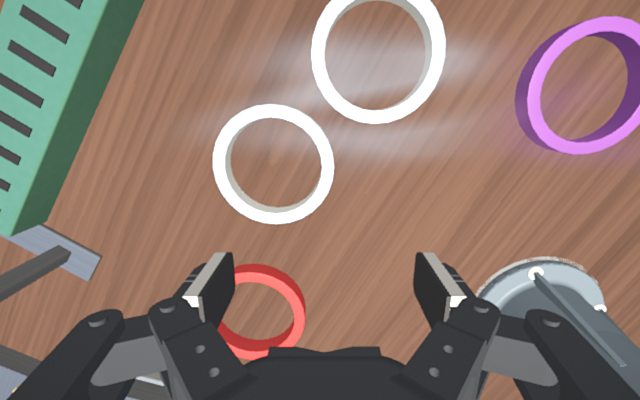

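Wrist view: rim A at (273,163), rim B at (378,52), and the purple and red look-alikes off to the sides. Next I'll refine A by casting onto the rim's top plane.

```bash
sed -i "s/ray(n,u,.014,s)/ray(n,u,Z,s)/; s/^import sys/import sys\nZ=.028/; s/; rims('top')//" rimlook.py; python3 rimlook.py w2
```

```text
wrist [ 0.0149 -0.0066  0.0905] 275 0.007
wrist [ 0.482  -0.0102  0.0796] 340 0.0003
wrist [ 0.4354 -0.1899  0.073 ] 615 0.0069
```

```bash
python3 -m handwheel '[[[0,0,0,-0.005,0.003,0.045,0.7],[0,0,0,0,0,0.045,0.7],[0,0,0,0,0,0.045,0.7],[0,0,0,0,0,0.045,0.7],[0,0,0,0,0,0.03,0.7],[0,0,0,0,0,0.02,0.7],[0,0,0,0,0,0.01,0.7],[0,0,0,0,0,0.003,0.7],[0,0,0,0,0,0,0.7],[0,0,0,0,0,0,0.7]]]' 60
python3 -m handwheel '[[[0,0,0,0,0,0,0],[0,0,0,0,0,0,0],[0,0,0,0,0,0,0],[0,0,0,0,0,0,0],[0,0,0,0,0,0,0],[0,0,0,0,0,0,0],[0,0,0,0,0,0,0],[0,0,0,0,0,0,0]]]' 80; bash log.sh
```

```text
t: 6.3
tcp_pos: [0.4196, -0.0452, 0.005]
tool_rot: [0.868, -0.496, 0.001, -0.0]
force: [0.6, -1.1, -0.5]
finger_gap: 0.698
gripper_force: 0.0
t: 7.3
tcp_pos: [0.419, -0.045, 0.0043]
tool_rot: [0.868, -0.497, -0.0, -0.0]
force: [-1.1, -0.6, -0.6]
finger_gap: -0.001
gripper_force: 0.0
7.3 [-0.373  0.656  2.084  0.     0.401  2.237] [ 0.419  -0.045   0.0043] [ 0.868 -0.497 -0.    -0.   ] [-1.1 -0.6 -0.6]
```

The fingers closed on nothing, so I'll lift and look.

```bash
python3 -m handwheel '[[[0,0,0,0,0,0,0.2],[0,0,0,0,0,0,0.5],[0,0,0,0,0,0,0.7],[0,0,0,0,0,-0.04,0.7],[0,0,0,0,0,-0.05,0.7],[0,0,0,0,0,-0.05,0.7],[0,0,0,0,0,-0.05,0.7],[0,0,0,0,0,-0.05,0.7],[0,0,0,0,0,0,0.7],[0,0,0,0,0,0,0.7]]]'; python3 rimlook.py w3
```

```text
t: 8.55
tcp_pos: [0.4182, -0.0447, 0.2438]
tool_rot: [0.868, -0.497, -0.001, 0.0]
force: [0.0, -0.3, -0.7]
finger_gap: 0.703
gripper_force: 0.0
wrist [ 0.0144 -0.004   0.0926] 270 0.0063
wrist [ 0.4819 -0.0102  0.0797] 348 0.0004
wrist [ 0.4361 -0.1902  0.0733] 577 0.0072
```

View pics/w3.png

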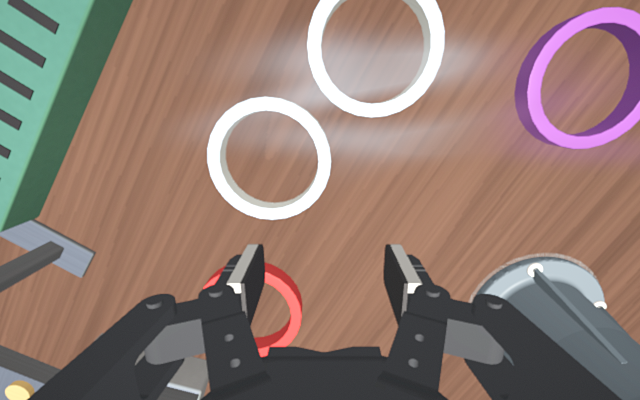

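The rim hasn't moved and both cameras put its wall exactly between the fingers. I'll repeat the descent and take a picture with the fingers closed.

```bash
python3 -m handwheel '[[[0,0,0,0,0,0.05,0.7],[0,0,0,0,0,0.05,0.7],[0,0,0,0,0,0.05,0.7],[0,0,0,0,0,0.05,0.7],[0,0,0,0,0,0.03,0.7],[0,0,0,0,0,0.01,0.7],[0,0,0,0,0,0,0.7],[0,0,0,0,0,0,0.7]]]'
python3 -c "
from h import *
save('w4',snapshot('wrist'))"
python3 -m handwheel '[[[0,0,0,0,0,0,0.4],[0,0,0,0,0,0,0.4]]]'
python3 -m handwheel '[[[0,0,0,0,0,0,0.2],[0,0,0,0,0,0,0.1],[0,0,0,0,0,0,0.1]]]'
python3 -c "
from h import *
a=cv2.imread('pics/w4.png');b=snapshot('wrist')[...,::-1];c=snapshot('side')[...,::-1][100:300,250:450]
o=np.zeros((600,800,3),np.uint8); o[:250,:400]=cv2.resize(a,(400,250));o[:250,400:]=cv2.resize(b,(400,250));o[250:600,:350]=cv2.resize(c,(350,350));save('w5',o[...,::-1])"
```

```text
t: 9.6
tcp_pos: [0.4195, -0.0451, 0.005]
tool_rot: [0.868, -0.497, 0.001, -0.0]
force: [0.3, -0.8, -0.5]
finger_gap: 0.702
gripper_force: 0.0
t: 9.9
tcp_pos: [0.4195, -0.0451, 0.005]
tool_rot: [0.868, -0.497, 0.001, -0.0]
force: [1.2, 0.3, 0.2]
finger_gap: 0.4
gripper_force: 0.0
t: 10.28
tcp_pos: [0.419, -0.045, 0.0043]
tool_rot: [0.868, -0.497, -0.0, -0.0]
force: [0.2, 0.4, 0.5]
finger_gap: 0.101
gripper_force: 0.0
```

View pics/w5.png

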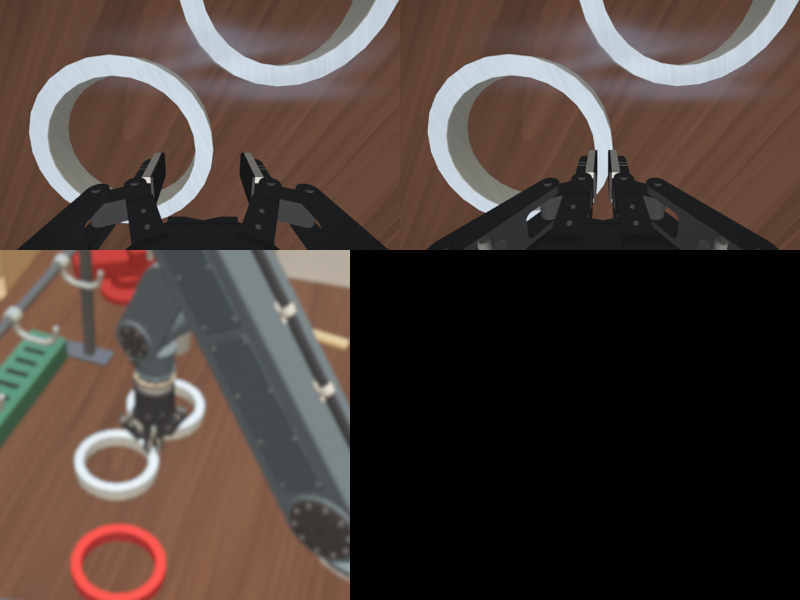

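The fingers look as if they end just above the rim wall, which is visible between and behind the pads at (600,150). I'll open and feel downward in small steps.

```bash
python3 -m handwheel '[[[0,0,0,0,0,0,0.5],[0,0,0,0,0,0,0.5],[0,0,0,0,0,0.002,0.5],[0,0,0,0,0,0,0.5]]]' | grep -E 'tcp|force:'
for i in 1; do python3 -m handwheel '[[[0,0,0,0,0,0.002,0.5],[0,0,0,0,0,0,0.5]]]'| grep -E 'tcp|force:'; python3 -m handwheel '[[[0,0,0,0,0,0.002,0.5],[0,0,0,0,0,0,0.5]]]'| grep -E 'tcp|force:'; done
python3 rimlook.py w6; bash log.sh
```

```text
tcp_pos: [0.4189, -0.0449, 0.0022]
force: [0.4, 0.2, 0.7]
gripper_force: 0.0
tcp_pos: [0.4189, -0.045, 0.0002]
force: [0.7, -0.4, -0.5]
gripper_force: 0.0
tcp_pos: [0.419, -0.0449, -0.0018]
force: [-0.2, 0.1, 0.1]
gripper_force: 0.0
wrist [ 0.4826 -0.0108  0.0748] 1232 0.0048
wrist [ 0.4369 -0.1918  0.0733] 812 0.005
11.425 [-0.373  0.671  2.087  0.     0.385  2.237] [ 0.419  -0.0449 -0.0018] [ 0.868 -0.497 -0.     0.   ] [0.  0.8 0.5]
```

```bash
for i in 1; do
python3 -m handwheel '[[[0,0,0,0,0,0.002,0.5],[0,0,0,0,0,0.002,0.5],[0,0,0,0,0,0,0.5]]]'| grep -E 'tcp|force: \['
python3 -m handwheel '[[[0,0,0,0,0,0.002,0.5],[0,0,0,0,0,0,0.5]]]'| grep -E 'tcp|force: \['; done
python3 -m handwheel '[[[0,0,0,0,0,0,0.3],[0,0,0,0,0,0,0.3],[0,0,0,0,0,0,0.1],[0,0,0,0,0,0,0.1],[0,0,0,0,0,0,0.1]]]'
```

```text
tcp_pos: [0.4189, -0.0449, -0.0059]
force: [0.2, 0.3, -0.0]
tcp_pos: [0.419, -0.045, -0.0078]
force: [0.1, 0.3, -0.5]
t: 12.68
tcp_pos: [0.4191, -0.045, -0.0074]
tool_rot: [0.868, -0.497, 0.0, -0.0]
force: [-0.7, -0.4, 5.4]
finger_gap: 0.116
gripper_force: 69.7
```

```bash
python3 -m handwheel '[[[0,0,0,0,0,0,0.5],[0,0,0,0,0,0,0.5],[0,0,0,0,0,0,0.5],[0,0,0,0,0,0.002,0.5],[0,0,0,0,0,0.002,0.5],[0,0,0,0,0,0,0.5]]]'| grep -E 'tcp|force: \['
python3 -m handwheel '[[[0,0,0,0,0,0.002,0.5],[0,0,0,0,0,0.002,0.5],[0,0,0,0,0,0,0.5]]]'| grep -E 'tcp|force: \['
python3 -m handwheel '[[[0,0,0,0,0,0.002,0.5],[0,0,0,0,0,0,0.5]]]'| grep -E 'tcp|force: \['
python3 -m handwheel '[[[0,0,0,0,0,0,0.3],[0,0,0,0,0,0,0.3],[0,0,0,0,0,0,0],[0,0,0,0,0,0,0],[0,0,0,0,0,0,0]]]'
```

```text
tcp_pos: [0.4189, -0.0449, -0.0119]
force: [0.5, -0.6, 0.1]
tcp_pos: [0.4189, -0.0449, -0.0159]
force: [0.2, 0.6, -0.5]
tcp_pos: [0.419, -0.045, -0.0178]
force: [0.2, 0.4, -0.6]
t: 14.68
tcp_pos: [0.4195, -0.0452, -0.0173]
tool_rot: [0.868, -0.496, 0.001, -0.0]
force: [-0.0, -0.0, 5.4]
finger_gap: 0.142
gripper_force: 78.3
```

```bash
python3 -m handwheel '[[[0,0,0,0,0,0,0.4],[0,0,0,0,0,0,0.4],[0,0,0,0,0,0.002,0.4],[0,0,0,0,0,0.002,0.4],[0,0,0,0,0,0,0.4]]]'| grep -E 'tcp|force: \['
python3 -m handwheel '[[[0,0,0,0,0,0.002,0.4],[0,0,0,0,0,0,0.4]]]'| grep -E 'tcp|force: \['
python3 -m handwheel '[[[0,0,0,0,0,0,0.3],[0,0,0,0,0,0,0.3],[0,0,0,0,0,0,0],[0,0,0,0,0,0,0],[0,0,0,0,0,0,0]]]'
python3 rimlook.py w7
python3 -m handwheel '[[[0,0,0,0,0,-0.003,0],[0,0,0,0,0,-0.01,0],[0,0,0,0,0,-0.01,0],[0,0,0,0,0,0,0],[0,0,0,0,0,0,0]]]' 100
python3 - <<'E'
from h import *
b=snapshot('wrist')[...,::-1];c=snapshot('side')[...,::-1][150:310,250:410]
o=np.zeros((400,800,3),np.uint8); o[:250,:400]=cv2.resize(b,(400,250));o[:,400:]=cv2.resize(c,(400,400),interpolation=3);save('w8',o[...,::-1])
E
```

```text
tcp_pos: [0.4188, -0.0449, -0.022]
force: [-0.4, -0.2, -0.6]
tcp_pos: [0.4189, -0.0449, -0.0238]
force: [0.0, 0.2, -0.0]
t: 16.18
tcp_pos: [0.4192, -0.045, -0.0234]
tool_rot: [0.868, -0.497, 0.0, -0.0]
force: [-0.5, 0.8, 6.9]
finger_gap: 0.143
gripper_force: 78.8
wrist [ 0.4809 -0.0075  0.0742] 1305 0.0055
wrist [ 0.4367 -0.1858  0.0683] 815 0.0059
t: 16.85
tcp_pos: [0.4191, -0.045, -0.0005]
tool_rot: [0.868, -0.497, 0.0, -0.0]
force: [0.5, -0.6, -2.7]
finger_gap: 0.141
gripper_force: 97.8
```

View pics/w8.png

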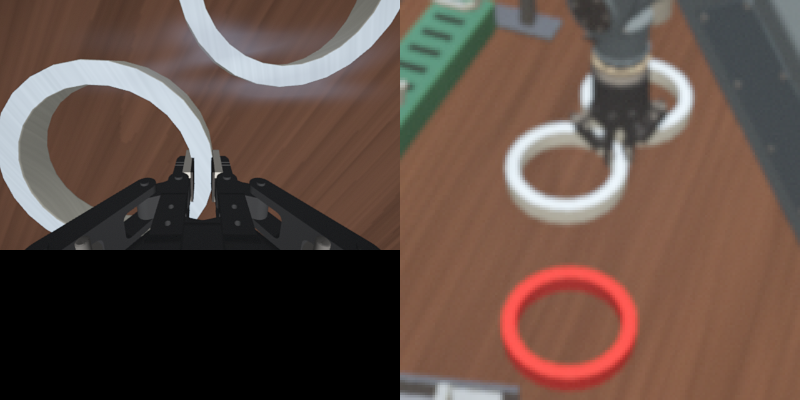

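The rim is firmly held and lifted: the force shows its weight. The fingertips sit about 25 mm behind the nominal TCP, so rim mid-plane = TCP − 37 mm along tool z. Next, plan the swing to hook2.

```bash
sed -i 's/+z\*.012/+z*ZO/; s/^from h import \*/from h import *\nZO=.0374/' s3.py
cat > plan.py <<'E'
from s3 import *
def rows(qs):
    out=[]
    for a,b in zip(qs[:-1],qs[1:]):
        pa,Ra=FK(a);pb,Rb=FK(b); out.append(np.r_[np.rad2deg((Ra.inv()*Rb).as_rotvec()),Ra.inv().apply(pb-pa)])
    return np.array(out)
def ringinfo(q,s,n=24):
    p,Rt=FK(q);M=Rt.as_matrix();y,z,x=M[:,1],M[:,2],M[:,0]; c=p-ZO*z+s*.072*y
    t=np.linspace(0,6.28,n); pts=np.concatenate([c+.08*(np.outer(np.cos(t),x)+np.outer(np.sin(t),y))+w*z for w in(-.014,.014)])
    return c,pts,p-.33*z
def solve(pos,rot,seeds):
    for sd in seeds:
        q,e=ik(pos,rot,sd)
        if e<1e-3: return q
def show(r):
    for k in r: print('['+','.join(f'{v:.1f}' for v in k[:3])+','+','.join(f'{v:.3f}' for v in k[3:])+',0],')
E
cat > p1.py <<'E'
from plan import *
q=sense()['q']; p,Rt=FK(q); print(p-sense()['tcp_pos'])
up=solve(p+[0,0,.30],Rt,[q]); print('up',FK(up)[0],up.round(2))
pos,rot=target(2,140,0,0,-1,-.10,.06)
g=solve(pos,rot,[[.44,1.03,2.28,3.65,1.72,.78]]); print('goal',pos,g.round(2))
N=26; t=np.linspace(0,1,N+1)
qs=[up+(g-up)*k for k in t]; r=rows(qs)
print('max rot',np.abs(np.linalg.norm(r[:,:3],axis=1)).max(),'shift',np.linalg.norm(r[:,3:],axis=1).max(), 'dq',(np.abs(g-up)/N*8).round(2))
for k in qs[::3]: c,pts,w=ringinfo(k,-1); print(c.round(3),'min',pts.min(0).round(3),'max',pts.max(0).round(3),'wrist',w.round(3))
show(r)
E
python3 p1.py
```

```text
[-5.67341745e-08 -4.98890288e-09  2.47772420e-08]
up [ 0.41889705 -0.04494044  0.29921227] [-0.37  0.12  1.76 -0.    1.26  2.24]
goal [0.58545336 0.21596323 0.2138448 ] [0.43 1.01 2.27 3.64 1.69 0.76]
max rot 8.927934414307472 shift 0.061897641249351314 dq [0.25 0.28 0.16 1.12 0.13 0.45]
[ 0.481 -0.008  0.337] min [ 0.401 -0.088  0.323] max [0.561 0.071 0.351] wrist [ 0.419 -0.045  0.629]
[0.481 0.153 0.319] min [0.401 0.075 0.272] max [0.561 0.232 0.366] wrist [ 0.439 -0.011  0.568]
[0.482 0.281 0.348] min [0.402 0.218 0.278] max [0.563 0.344 0.417] wrist [0.448 0.028 0.507]
[0.499 0.36  0.395] min [0.419 0.321 0.315] max [0.579 0.4   0.475] wrist [0.445 0.069 0.45 ]
[0.534 0.391 0.43 ] min [0.453 0.364 0.35 ] max [0.614 0.417 0.51 ] wrist [0.43  0.11  0.396]
[0.576 0.381 0.434] min [0.497 0.334 0.352] max [0.654 0.428 0.514] wrist [0.406 0.148 0.346]
[0.607 0.342 0.403] min [0.538 0.276 0.322] max [0.676 0.408 0.483] wrist [0.372 0.181 0.302]
[0.611 0.284 0.349] min [0.56  0.206 0.268] max [0.662 0.361 0.43 ] wrist [0.332 0.209 0.264]
[0.582 0.217 0.295] min [0.555 0.136 0.215] max
[... 335 characters left out ...]
0.022,-0.026,0.019,0],
[5.6,-4.4,0.3,-0.017,-0.024,0.018,0],
[5.8,-3.6,0.5,-0.012,-0.023,0.017,0],
[6.0,-2.8,0.6,-0.007,-0.022,0.015,0],
[6.2,-2.0,0.6,-0.003,-0.020,0.013,0],
[6.2,-1.1,0.6,0.002,-0.019,0.010,0],
[6.3,-0.2,0.5,0.007,-0.017,0.008,0],
[6.2,0.7,0.3,0.011,-0.016,0.005,0],
[6.1,1.5,0.0,0.015,-0.014,0.002,0],
[5.9,2.3,-0.3,0.018,-0.013,-0.001,0],
[5.6,3.0,-0.7,0.021,-0.012,-0.004,0],
[5.3,3.7,-1.2,0.024,-0.011,-0.007,0],
[5.0,4.2,-1.8,0.026,-0.010,-0.009,0],
[4.6,4.7,-2.3,0.028,-0.009,-0.011,0],
[4.3,5.1,-3.0,0.030,-0.009,-0.013,0],
[3.9,5.3,-3.6,0.031,-0.009,-0.015,0],
[3.6,5.5,-4.2,0.032,-0.009,-0.016,0],
[3.3,5.5,-4.8,0.033,-0.009,-0.017,0],
[3.1,5.5,-5.4,0.033,-0.010,-0.018,0],
```

```bash
python3 - <<'E'
from plan import *
q=sense()['q'];p,Rt=FK(q);up=solve(p+[0,0,.30],Rt,[q])
for dx,dz in((-.16,.06),(-.14,.06),(-.13,.1),(-.15,.1)):
    g=solve(*target(2,140,0,0,-1,dx,dz),[[.44,1.03,2.28,3.65,1.72,.78]]); 
    if g is None: print(dx,dz,None);continue
    N=26;qs=[up+(g-up)*k for k in np.linspace(0,1,N+1)]
    tip=HOOK[2]+[-.040*np.cos(YR),.04*.067,.035]
    m=9
    for k in qs[12:]:
        c,pts,w=ringinfo(k,-1,72); m=min(m,np.linalg.norm(pts-tip,axis=1).min())
    print(dx,dz,g.round(2),'tip dist',m,'maxx',max(ringinfo(k,-1)[1][:,0].max() for k in qs))
    if dx==-.14: show(rows(qs))
E
```

```text
-0.16 0.06 [0.53 1.08 2.37 3.76 1.82 0.87] tip dist 0.029357930260438498 maxx 0.6418602729348802
-0.14 0.06 [0.49 1.05 2.34 3.71 1.78 0.83] tip dist 0.011156852547853483 maxx 0.6528667127244798
[3.4,-8.3,-2.3,-0.054,-0.031,0.018,0],
[3.6,-8.1,-2.0,-0.050,-0.030,0.020,0],
[3.8,-7.8,-1.6,-0.047,-0.030,0.021,0],
[4.0,-7.5,-1.2,-0.043,-0.029,0.021,0],
[4.3,-7.1,-0.8,-0.038,-0.028,0.022,0],
[4.6,-6.7,-0.4,-0.034,-0.027,0.022,0],
[4.9,-6.1,-0.1,-0.029,-0.025,0.021,0],
[5.2,-5.5,0.2,-0.024,-0.024,0.020,0],
[5.5,-4.8,0.5,-0.018,-0.023,0.019,0],
[5.8,-4.0,0.7,-0.013,-0.022,0.017,0],
[6.0,-3.1,0.8,-0.008,-0.021,0.015,0],
[6.2,-2.2,0.8,-0.003,-0.019,0.012,0],
[6.3,-1.3,0.8,0.002,-0.018,0.010,0],
[6.4,-0.4,0.6,0.007,-0.017,0.007,0],
[6.4,0.5,0.3,0.011,-0.016,0.004,0],
[6.3,1.4,-0.0,0.015,-0.014,0.000,0],
[6.1,2.2,-0.5,0.018,-0.013,-0.003,0],
[5.8,3.0,-1.0,0.021,-0.013,-0.006,0],
[5.5,3.6,-1.6,0.024,-0.012,-0.009,0],
[5.2,4.2,-2.2,0.026,-0.011,-0.011,0],
[4.8,4.6,-2.9,0.027,-0.011,-0.013,0],
[4.5,4.9,-3.6,0.029,-0.011,-0.015,0],
[4.1,5.1,-4.3,0.029,-0.012,-0.017,0],
[3.8,5.1,-5.0,0.030,-0.012,-0.018,0],
[3.6,5.1,-5.7,0.030,-0.013,-0.018,0],
[3.4,5.0,-6.3,0.030,-0.014,-0.019,0],
-0.13 0.1 [0.47 0.92 2.33 3.69 1.67 0.76] tip dist 0.012767019333280333 maxx 0.648808341008171
-0.15 0.1 [0.51 0.94 2.37 3.72 1.71 0.79] tip dist 0.0242452787973762 maxx 0.6372323998272043
```

```bash
python3 -m handwheel '[[[0,0,0,0,0,-0.03,0],[0,0,0,0,0,-0.045,0],[0,0,0,0,0,-0.045,0],[0,0,0,0,0,-0.045,0],[0,0,0,0,0,-0.045,0],[0,0,0,0,0,-0.045,0],[0,0,0,0,0,-0.045,0],[0,0,0,0,0,0,0],[0,0,0,0,0,0,0]]]' 120; python3 - <<'E'
from plan import *
q=sense()['q'];g=solve(*target(2,140,0,0,-1,-.165,.08),[[.44,1.03,2.28,3.65,1.72,.78]]);print(g)
N=24;qs=[q+(g-q)*k for k in np.linspace(0,1,N+1)]
tip=HOOK[2]+[-.040*np.cos(YR),.04*.067,.035]
print(min(np.linalg.norm(ringinfo(k,-1,72)[1]-tip,axis=1).min() for k in qs))
r=rows(qs);show(r);print(np.linalg.norm(r[:,:3],axis=1).max())
E
```

```text
t: 18.08
tcp_pos: [0.4174, -0.0444, 0.2978]
tool_rot: [0.868, -0.497, -0.002, 0.0]
force: [0.3, 0.7, -3.4]
finger_gap: 0.134
gripper_force: 121.6
[0.53693179 1.02057459 2.38760861 3.76299071 1.78929239 0.85210924]
0.03022802090669013
[3.7,-9.1,-2.5,-0.060,-0.034,0.019,0],
[3.9,-8.8,-2.1,-0.056,-0.033,0.021,0],
[4.1,-8.6,-1.7,-0.052,-0.031,0.022,0],
[4.4,-8.2,-1.2,-0.047,-0.030,0.023,0],
[4.7,-7.7,-0.7,-0.042,-0.029,0.024,0],
[5.1,-7.1,-0.2,-0.036,-0.028,0.023,0],
[5.5,-6.4,0.2,-0.030,-0.026,0.023,0],
[5.8,-5.6,0.5,-0.024,-0.025,0.021,0],
[6.2,-4.7,0.8,-0.017,-0.024,0.019,0],
[6.5,-3.7,0.9,-0.011,-0.022,0.017,0],
[6.7,-2.6,1.0,-0.005,-0.021,0.014,0],
[6.9,-1.5,0.9,0.001,-0.019,0.010,0],
[6.9,-0.4,0.7,0.006,-0.018,0.007,0],
[6.9,0.7,0.3,0.011,-0.017,0.003,0],
[6.8,1.7,-0.1,0.016,-0.015,-0.001,0],
[6.5,2.7,-0.7,0.020,-0.014,-0.005,0],
[6.2,3.5,-1.4,0.023,-0.014,-0.008,0],
[5.9,4.2,-2.1,0.026,-0.013,-0.012,0],
[5.5,4.7,-2.9,0.028,-0.013,-0.014,0],
[5.1,5.1,-3.8,0.029,-0.013,-0.017,0],
[4.7,5.4,-4.6,0.030,-0.014,-0.018,0],
[4.3,5.4,-5.5,0.031,-0.015,-0.020,0],
[4.0,5.4,-6.2,0.031,-0.016,-0.020,0],
[3.8,5.2,-7.0,0.030,-0.018,-0.020,0],
10.120474613928423
```

```bash
python3 -m handwheel '[[[2.9,-6.6,-1.6,-0.042,-0.0245,0.0155,0],[2.9,-6.6,-1.6,-0.042,-0.0245,0.0155,0],[2.9,-6.6,-1.6,-0.042,-0.0245,0.0155,0],[2.9,-6.6,-1.6,-0.042,-0.0245,0.0155,0],[4.4,-8.2,-1.2,-0.047,-0.03,0.023,0],[4.7,-7.7,-0.7,-0.042,-0.029,0.024,0],[5.1,-7.1,-0.2,-0.036,-0.028,0.023,0],[5.5,-6.4,0.2,-0.03,-0.026,0.023,0],[5.8,-5.6,0.5,-0.024,-0.025,0.021,0],[6.2,-4.7,0.8,-0.017,-0.024,0.019,0],[6.5,-3.7,0.9,-0.011,-0.022,0.017,0],[6.7,-2.6,1,-0.005,-0.021,0.014,0],[0,0,0,0,0,0,0],[0,0,0,0,0,0,0]]]'; bash log.sh
python3 - <<'E'
from plan import *
q=sense()['q'];g=solve(*target(2,140,0,0,-1,-.165,.08),[[.44,1.03,2.28,3.65,1.72,.78]])
N=14;qs=[q+(g-q)*k for k in np.linspace(0,1,N+1)]
tip=HOOK[2]+[-.040*np.cos(YR),.04*.067,.035]
print(min(np.linalg.norm(ringinfo(k,-1,72)[1]-tip,axis=1).min() for k in qs))
show(rows(qs))
E
```

```text
t: 19.82
tcp_pos: [0.4441, 0.4562, 0.4012]
tool_rot: [-0.584, 0.386, 0.321, 0.638]
force: [0.2, -1.2, -3.4]
finger_gap: 0.136
gripper_force: 122.1
19.825 [0.041 0.518 2.045 1.717 1.5   1.621] [0.4441 0.4562 0.4012] [-0.584  0.386  0.321  0.638] [ 0.2 -1.2 -3.4]
0.03313821955144751
[6.4,-1.6,0.9,0.000,-0.018,0.010,0],
[6.5,-0.6,0.7,0.005,-0.017,0.007,0],
[6.5,0.3,0.4,0.010,-0.016,0.003,0],
[6.4,1.3,0.0,0.014,-0.015,0.000,0],
[6.2,2.1,-0.4,0.017,-0.014,-0.003,0],
[6.0,2.9,-1.0,0.021,-0.013,-0.006,0],
[5.7,3.6,-1.6,0.023,-0.012,-0.009,0],
[5.3,4.2,-2.3,0.025,-0.012,-0.012,0],
[5.0,4.6,-3.1,0.027,-0.012,-0.014,0],
[4.6,4.9,-3.8,0.028,-0.013,-0.016,0],
[4.2,5.1,-4.6,0.029,-0.013,-0.018,0],
[3.9,5.1,-5.3,0.029,-0.014,-0.018,0],
[3.7,5.0,-6.0,0.029,-0.015,-0.019,0],
[3.5,4.9,-6.6,0.029,-0.016,-0.019,0],
```

The IK followed the intended branch, so I'll carry on.

```bash
python3 -m handwheel '[[[6.4,-1.6,0.9,0,-0.018,0.01,0],[6.5,-0.6,0.7,0.005,-0.017,0.007,0],[6.5,0.3,0.4,0.01,-0.016,0.003,0],[6.4,1.3,0,0.014,-0.015,0,0],[6.2,2.1,-0.4,0.017,-0.014,-0.003,0],[6,2.9,-1,0.021,-0.013,-0.006,0],[5.7,3.6,-1.6,0.023,-0.012,-0.009,0],[5.3,4.2,-2.3,0.025,-0.012,-0.012,0],[5,4.6,-3.1,0.027,-0.012,-0.014,0],[4.6,4.9,-3.8,0.028,-0.013,-0.016,0],[4.2,5.1,-4.6,0.029,-0.013,-0.018,0],[3.9,5.1,-5.3,0.029,-0.014,-0.018,0],[3.7,5,-6,0.029,-0.015,-0.019,0],[3.5,4.9,-6.6,0.029,-0.016,-0.019,0],[0,0,0,0,0,0,0],[0,0,0,0,0,0,0]]]'; bash log.sh
cat > rel.py <<'E'
from plan import *
# rel.py hook theta s dx dz [pitch]: tool-frame delta to the target
import sys
a=[float(v) for v in sys.argv[1:]]; s=sense(); Rt=R.from_quat(s['tool_rot']); 
pos,rot=target(int(a[0]),a[1],a[5] if len(a)>5 else 0,0,int(a[2]),a[3],a[4])
print('rot',np.rad2deg((Rt.inv()*rot).as_rotvec()).round(2),'shift in tool now',Rt.inv().apply(pos-s['tcp_pos']).round(4),'in target axes',rot.inv().apply(pos-s['tcp_pos']).round(4))
M=Rt.as_matrix();c=np.array(s['tcp_pos'])-ZO*M[:,2]+a[2]*.072*M[:,1];print('ring centre',c.round(4),'axis',M[:,2].round(3),'hook',HOOK[int(a[0])].round(4))
E
python3 rel.py 2 140 -1 -.165 .08
python3 - <<'E'
from h import *
b=snapshot('top')[60:260,160:440];c=snapshot('side')[60:260,140:420]
o=np.vstack([cv2.resize(b,(560,300) if 0 else (420,300),interpolation=3),cv2.resize(c,(420,300),interpolation=3)]);save('h1',o)
E
```

```text
t: 21.82
tcp_pos: [0.5232, 0.2224, 0.2365]
tool_rot: [-0.273, 0.651, -0.319, 0.632]
force: [-0.0, 0.2, -3.0]
finger_gap: 0.135
gripper_force: 122.0
21.825 [0.541 1.006 2.377 3.767 1.769 0.846] [0.5232 0.2224 0.2365] [-0.273  0.651 -0.319  0.632] [-0.   0.2 -3. ]
rot [-0.17 -0.07 -0.43] shift in tool now [ 0.0034  0.0006 -0.0025] in target axes [ 0.0034  0.0007 -0.0025]
ring centre [0.4825 0.1784 0.2913] axis [ 0.998 -0.07   0.002] hook [0.6448 0.1656 0.273 ]
```

View pics/h1.png

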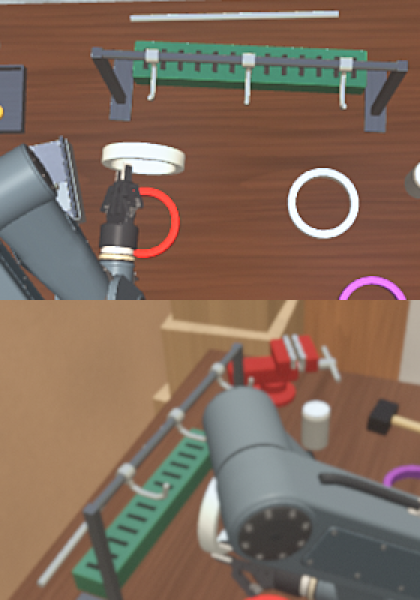

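The top view shows the ring upright at crop (143,158), in line with and clear of hook2's tip at (151,98). I'll thread it over.

```bash
python3 - <<'E'
from h import *
print('ring top outer mid proj',proj('top',[.4825,.1784,.3713]),'seen approx',(255.3,160+5))
E
python3 -m handwheel '[[[0,0,0,0.0034,0.0006,0.02,0],[0,0,0,0,0,0.03,0],[0,0,0,0,0,0.03,0],[0,0,0,0,0,0.03,0],[0,0,0,0,0,0.03,0],[0,0,0,0,0,0.022,0],[0,0,0,0,0,0,0],[0,0,0,0,0,0,0]]]'; python3 rel.py 2 140 -1 0 .08
python3 - <<'E'
from h import *
b=snapshot('top')[60:200,200:320]
o=cv2.resize(b,(600,600*140//120),interpolation=3)[:600];save('h2',o)
E
```

```text
ring top outer mid proj [252.58340232 160.04943768] seen approx (255.3, 165)
t: 22.92
tcp_pos: [0.683, 0.2077, 0.2335]
tool_rot: [-0.274, 0.652, -0.32, 0.63]
force: [0.2, -0.2, -2.7]
finger_gap: 0.139
gripper_force: 122.1
rot [-0.12 -0.22 -0.24] shift in tool now [-0.0015  0.0008  0.0021] in target axes [-0.0015  0.0008  0.0022]
ring centre [0.6424 0.164  0.2885] axis [ 0.997 -0.072 -0.001] hook [0.6448 0.1656 0.273 ]
```

View pics/h2.png

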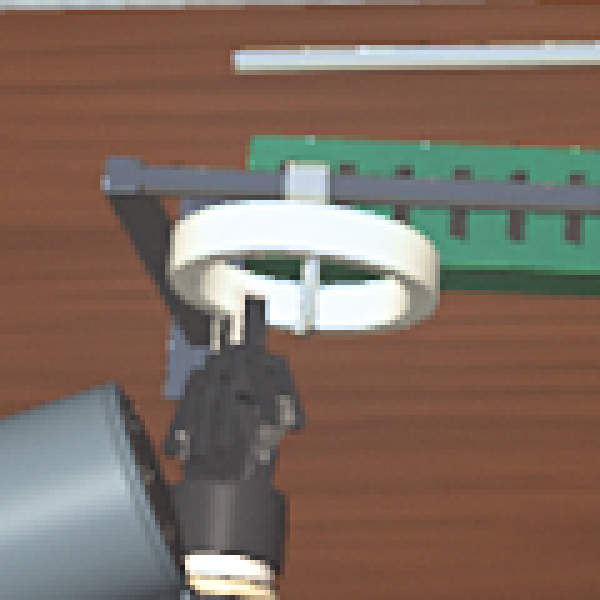

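```bash
python3 - <<'E'
from h import *
for p in ([.6424,.164,.3685],HOOK[2],HOOK[2]+[-.04,.0027,.035]): 
    u=proj('top',p); print(u,(u-[200,60])*5)
E
python3 -m handwheel '[[[0,0,0,-0.001,0.001,0.002,0],[0,0,0,0.013,0.0153,0,0],[0,0,0,0.013,0.0153,0,0],[0,0,0,0.0065,0.0077,0,0],[0,0,0,0.0065,0.0077,0,0],[0,0,0,0,0,0,0],[0,0,0,0,0,0,0]]]'; python3 rel.py 2 140 -1 0 0
```

```text
[258.20571941 105.175658  ] [291.02859705 225.87829   ]
[261.61325608 115.420565  ] [308.0662804  277.10282499]
[259.24258445 124.58789439] [296.21292225 322.93947193]
t: 23.85
tcp_pos: [0.6858, 0.2094, 0.1737]
tool_rot: [-0.274, 0.651, -0.32, 0.631]
force: [0.2, -0.4, -3.2]
finger_gap: 0.135
gripper_force: 122.0
rot [-0.18 -0.13 -0.26] shift in tool now [ 0.013   0.015  -0.0005] in target axes [ 0.0129  0.0151 -0.0005]
ring centre [0.6451 0.1656 0.2286] axis [ 0.997 -0.071  0.001] hook [0.6448 0.1656 0.273 ]
```

```bash
for k in 1; do
python3 -m handwheel '[[[0,0,0,0.0032,0.0038,0,0],[0,0,0,0.0032,0.0038,0,0],[0,0,0,0,0,0,0]]]'|grep -E 'tcp|force: \['
python3 -m handwheel '[[[0,0,0,0.0026,0.003,0,0],[0,0,0,0,0,0,0]]]'|grep -E 'tcp|force: \['
python3 -m handwheel '[[[0,0,0,0.0019,0.0023,0,0],[0,0,0,0,0,0,0]]]'|grep -E 'tcp|force: \['; done
```

```text
tcp_pos: [0.6858, 0.2093, 0.1627]
force: [0.5, -0.9, -2.6]
tcp_pos: [0.6858, 0.2093, 0.1589]
force: [0.5, 1.0, -2.3]
tcp_pos: [0.6858, 0.2093, 0.156]
force: [0.0, -0.2, -2.5]
```

```bash
for k in 1; do
python3 -m handwheel '[[[0,0,0,0.0013,0.0015,0,0],[0,0,0,0,0,0,0]]]'|grep -E 'tcp|force: \['
python3 -m handwheel '[[[0,0,0,0.0013,0.0015,0,0],[0,0,0,0,0,0,0]]]'|grep -E 'tcp|force: \['
python3 -m handwheel '[[[0,0,0,0.0006,0.0008,0,0],[0,0,0,0,0,0,0]]]'|grep -E 'tcp|force: \['; done; python3 rel.py 2 140 -1 0 0
```

```text
tcp_pos: [0.6858, 0.2093, 0.1541]
force: [-0.9, 0.8, -1.9]
tcp_pos: [0.686, 0.2091, 0.1535]
force: [-0.9, -0.7, 0.9]
tcp_pos: [0.6862, 0.209, 0.1534]
force: [0.3, -2.2, 5.4]
rot [-0.42 -0.03 -0.28] shift in tool now [-0.0004 -0.0002 -0.001 ] in target axes [-0.0004 -0.0002 -0.001 ]
ring centre [0.6452 0.1653 0.2082] axis [ 0.997 -0.073  0.005] hook [0.6448 0.1656 0.273 ]
```

Contact came exactly at the predicted height. Unload slightly, release and retreat.

```bash
python3 -m handwheel '[[[0,0,0,-0.0006,-0.0008,0,0],[0,0,0,0,0,0,0.1],[0,0,0,0,0,0,0.3],[0,0,0,0,0,0,0.45],[0,0,0,0,0,0,0.45],[0,0,0,0,0,-0.015,0.45],[0,0,0,0,0,-0.03,0.45],[0,0,0,0,0,-0.03,0.45],[0,0,0,0,0,-0.03,0.45],[0,0,0,0,0,0,0.45],[0,0,0,0,0,0,0.45]]]'; bash log.sh
python3 - <<'E'
from h import *
b=snapshot('top')[60:260,200:400];c=snapshot('side')[100:300,180:380]
save('h3',np.hstack([cv2.resize(b,(400,400),interpolation=3),cv2.resize(c,(400,400),interpolation=3)]))
E
```

```text
t: 26.85
tcp_pos: [0.5811, 0.2172, 0.1521]
tool_rot: [-0.275, 0.652, -0.32, 0.631]
force: [0.8, -0.2, -0.3]
finger_gap: 0.451
gripper_force: 0.0
26.85 [0.439 1.177 2.231 3.667 1.803 0.835] [0.5811 0.2172 0.1521] [-0.275  0.652 -0.32   0.631] [ 0.8 -0.2 -0.3]
```

View pics/h3.png

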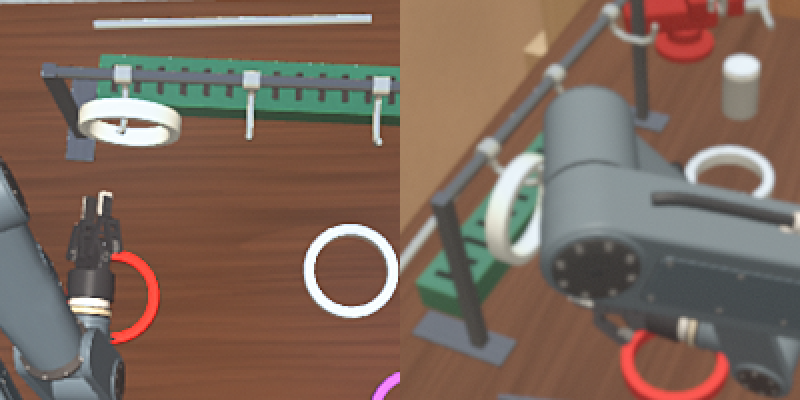

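Rim A hangs on hook2 at top-crop (130,122), with the hook through it and the gripper clear. Next, plan for rim B.

```bash
python3 - <<'E'
from plan import *
for hk,th,s in((0,140,-1),(1,140,-1),(0,50,1),(0,30,1),(1,40,1)):
    out=[]
    for dx,dz in((-.16,.08),(-.12,.08),(0,.08),(0,0)):
        out.append(solve(*target(hk,th,0,0,s,dx,dz),[[-1.1,1.,2.3,2.,1.6,2],[-.8,1,2.2,2.4,1.7,.5],[-.2,1,2.3,3,1.8,.6]]))
    print(hk,th,s,[None if o is None else o.round(2).tolist() for o in out])
q=sense()['q']; B=np.array([.437,-.195])
for ps in (-150,-120,-170):
    y=np.array([np.cos(np.deg2rad(ps)),np.sin(np.deg2rad(ps))]); 
    for s in (1,-1):
        h=solve(np.r_[B-s*.072*y,.26],downrot(np.deg2rad(ps)),[[-.5,.2,1.8,0,1.1,q6] for q6 in(2,1,0)])
        print(ps,s,None if h is None else h.round(2))
E
```

```text
0 140 -1 [None, None, [-0.73, 0.94, 2.25, 2.48, 1.61, 0.67], [-0.73, 1.15, 2.2, 2.46, 1.74, 0.57]]
1 140 -1 [None, None, [-0.21, 0.96, 2.29, 3.0, 1.68, 0.68], [-0.21, 1.18, 2.24, 3.0, 1.84, 0.66]]
0 50 1 [None, [-1.23, 0.98, 2.37, 1.97, 1.65, 2.08], [-0.93, 0.89, 2.13, 2.27, 1.49, 2.37], [-0.93, 1.08, 2.09, 2.28, 1.59, 2.24]]
0 30 1 [None, [-1.2, 1.06, 2.4, 1.99, 1.71, 2.32], [-0.9, 0.93, 2.15, 2.31, 1.53, 2.66], [-0.9, 1.13, 2.11, 2.31, 1.63, 2.55]]
1 40 1 [None, None, [-0.48, 0.97, 2.3, 2.72, 1.69, 2.39], [-0.48, 1.19, 2.25, 2.71, 1.84, 2.32]]
-150 1 [-0.52  0.32  1.6  -0.    1.22  2.1 ]
-150 -1 [-0.81  0.19  1.79 -0.    1.16  1.81]
-120 1 [-0.5   0.27  1.68 -0.    1.19  1.59]
-120 -1 [-0.81  0.25  1.71  0.    1.18  1.29]
-170 1 [-0.55  0.34  1.57  0.    1.23  2.41]
-170 -1 [-0.78  0.16  1.83  0.    1.15  2.18]
```

```bash
python3 - <<'E'
from plan import *
q=sense()['q']; p,Rt=FK(q)
q1=solve(p+[-.04,0,.12],Rt,[q]); print(q1)
B=np.array([.437,-.195]);ps=np.deg2rad(-150);y=np.array([np.cos(ps),np.sin(ps)])
g=solve(np.r_[B-.072*y,.26],downrot(ps),[[-.5,.2,1.8,0,1.1,2]])
print('shift',Rt.inv().apply(FK(q1)[0]-p))
N=30;qs=[q1+(g-q1)*k for k in np.linspace(0,1,N+1)];r=rows(qs)
m=[]
for k in qs:
    pp,D=FK(k);z=D.as_matrix()[:,2]; seg=np.array([pp-z*a for a in np.linspace(0,.3,15)])
    m.append((seg[:,0].max(),seg[:,1].max(),seg[:,2].min()))
print(np.array(m)[::3].round(3)); show(r); print(np.linalg.norm(r[:,:3],axis=1).max(),np.linalg.norm(r[:,3:],axis=1).max())
E
```

```text
[0.49476505 0.87459221 2.36151932 3.7104618  1.65192943 0.75420939]
shift [-0.07545504 -0.09342632 -0.0397248 ]
[[ 0.542  0.238  0.272]
 [ 0.586  0.293  0.282]
 [ 0.604  0.357  0.299]
 [ 0.598  0.402  0.319]
 [ 0.577  0.424  0.343]
 [ 0.55   0.418  0.37 ]
 [ 0.528  0.377  0.341]
 [ 0.517  0.296  0.291]
 [ 0.515  0.174  0.248]
 [ 0.513  0.018  0.232]
 [ 0.499 -0.159  0.26 ]]
[-2.6,-4.5,4.3,-0.026,0.011,0.015,0],
[-2.7,-4.5,3.9,-0.025,0.010,0.015,0],
[-2.9,-4.5,3.4,-0.024,0.009,0.015,0],
[-3.0,-4.5,2.9,-0.023,0.008,0.014,0],
[-3.2,-4.4,2.5,-0.022,0.008,0.013,0],
[-3.5,-4.2,2.0,-0.020,0.007,0.012,0],
[-3.7,-3.9,1.6,-0.018,0.007,0.010,0],
[-3.9,-3.6,1.1,-0.016,0.006,0.008,0],
[-4.2,-3.2,0.7,-0.014,0.006,0.006,0],
[-4.4,-2.8,0.3,-0.012,0.006,0.004,0],
[-4.6,-2.3,0.0,-0.009,0.006,0.002,0],
[-4.8,-1.7,-0.3,-0.007,0.007,-0.001,0],
[-4.9,-1.2,-0.5,-0.004,0.007,-0.004,0],
[-5.0,-0.6,-0.7,-0.001,0.008,-0.007,0],
[-5.1,0.1,-0.8,0.002,0.009,-0.009,0],
[-5.2,0.7,-0.9,0.005,0.010,-0.012,0],
[-5.2,1.3,-0.9,0.008,0.011,-0.015,0],
[-5.1,1.9,-0.8,0.011,0.013,-0.017,0],
[-5.1,2.5,-0.7,0.015,0.014,-0.019,0],
[-5.0,3.1,-0.6,0.018,0.016,-0.021,0],
[-4.9,3.6,-0.4,0.021,0.018,-0.023,0],
[-4.8,4.1,-0.2,0.024,0.020,-0.024,0],
[-4.7,4.5,0.1,0.027,0.022,-0.026,0],
[-4.5,4.9,0.3,0.030,0.024,-0.026,0],
[-4.4,5.2,0.6,0.033,0.026,-0.027,0],
[-4.3,5.5,0.9,0.036,0.028,-0.026,0],
[-4.2,5.7,1.2,0.039,0.030,-0.026,0],
[-4.2,5.9,1.5,0.041,0.032,-0.025,0],
[-4.1,6.1,1.7,0.043,0.034,-0.024,0],
[-4.1,6.2,2.0,0.045,0.036,-0.023,0],
7.662757599420764 0.062033142497088266
```

```bash
python3 -m handwheel '[[[0,0,0,-0.02,-0.024,-0.02,0.45],[0,0,0,-0.03,-0.036,-0.02,0.45],[0,0,0,-0.03,-0.036,-0.02,0.45],[0,0,0,-0.03,-0.036,0,0.45],[0,0,0,0,0,0,0.5],[-2.6,-4.5,4.3,-0.026,0.011,0.015,0.5],[-2.7,-4.5,3.9,-0.025,0.01,0.015,0.5],[-2.9,-4.5,3.4,-0.024,0.009,0.015,0.5],[-3,-4.5,2.9,-0.023,0.008,0.014,0.5],[-3.2,-4.4,2.5,-0.022,0.008,0.013,0.5],[-3.5,-4.2,2,-0.02,0.007,0.012,0.5],[-3.7,-3.9,1.6,-0.018,0.007,0.01,0.5],[-3.9,-3.6,1.1,-0.016,0.006,0.008,0.5],[-4.2,-3.2,0.7,-0.014,0.006,0.006,0.5],[-4.4,-2.8,0.3,-0.012,0.006,0.004,0.5],[-4.6,-2.3,0,-0.009,0.006,0.002,0.5],[-4.8,-1.7,-0.3,-0.007,0.007,-0.001,0.5],[-4.9,-1.2,-0.5,-0.004,0.007,-0.004,0.5],[0,0,0,0,0,0,0.5],[0,0,0,0,0,0,0.5]]]'; bash log.sh
python3 - <<'E'
from plan import *
q=sense()['q']
B=np.array([.437,-.195]);ps=np.deg2rad(-150);y=np.array([np.cos(ps),np.sin(ps)])
g=solve(np.r_[B-.072*y,.26],downrot(ps),[[-.5,.2,1.8,0,1.1,2]])
N=19;qs=[q+(g-q)*k for k in np.linspace(0,1,N+1)];r=rows(qs);show(r); print(np.linalg.norm(r[:,:3],axis=1).max(),np.linalg.norm(r[:,3:],axis=1).max())
E
```

```text
t: 29.45
tcp_pos: [0.5461, 0.4269, 0.4433]
tool_rot: [-0.503, 0.424, 0.17, 0.734]
force: [0.0, -0.9, 0.7]
finger_gap: 0.501
gripper_force: 0.0
29.45 [0.06  0.506 2.055 2.097 1.407 1.428] [0.5461 0.4269 0.4433] [-0.503  0.424  0.17   0.734] [ 0.  -0.9  0.7]
[-4.5,0.0,-0.9,0.004,0.008,-0.005,0],
[-4.5,0.5,-1.0,0.006,0.009,-0.007,0],
[-4.5,0.9,-1.0,0.008,0.009,-0.009,0],
[-4.5,1.3,-1.0,0.011,0.010,-0.011,0],
[-4.5,1.8,-0.9,0.013,0.011,-0.013,0],
[-4.4,2.2,-0.9,0.016,0.012,-0.015,0],
[-4.4,2.6,-0.7,0.018,0.013,-0.017,0],
[-4.3,2.9,-0.6,0.020,0.015,-0.018,0],
[-4.3,3.3,-0.4,0.023,0.016,-0.019,0],
[-4.2,3.6,-0.3,0.025,0.018,-0.020,0],
[-4.1,3.9,-0.1,0.027,0.019,-0.021,0],
[-4.1,4.1,0.1,0.029,0.021,-0.021,0],
[-4.0,4.4,0.3,0.031,0.023,-0.021,0],
[-4.0,4.5,0.6,0.033,0.024,-0.021,0],
[-3.9,4.7,0.8,0.035,0.026,-0.021,0],
[-3.9,4.9,1.0,0.037,0.028,-0.020,0],
[-3.9,5.0,1.2,0.038,0.029,-0.019,0],
[-3.9,5.0,1.4,0.040,0.031,-0.018,0],
[-3.9,5.1,1.5,0.041,0.032,-0.017,0],
6.590837368851186 0.05481968315454789
```

```bash
python3 -m handwheel '[[[-4.5,0,-0.9,0.004,0.008,-0.005,0.5],[-4.5,0.5,-1,0.006,0.009,-0.007,0.5],[-4.5,0.9,-1,0.008,0.009,-0.009,0.5],[-4.5,1.3,-1,0.011,0.01,-0.011,0.5],[-4.5,1.8,-0.9,0.013,0.011,-0.013,0.5],[-4.4,2.2,-0.9,0.016,0.012,-0.015,0.5],[-4.4,2.6,-0.7,0.018,0.013,-0.017,0.5],[-4.3,2.9,-0.6,0.02,0.015,-0.018,0.5],[-4.3,3.3,-0.4,0.023,0.016,-0.019,0.5],[-4.2,3.6,-0.3,0.025,0.018,-0.02,0.5],[-4.1,3.9,-0.1,0.027,0.019,-0.021,0.5],[-4.1,4.1,0.1,0.029,0.021,-0.021,0.5],[-4,4.4,0.3,0.031,0.023,-0.021,0.5],[-4,4.5,0.6,0.033,0.024,-0.021,0.5],[-3.9,4.7,0.8,0.035,0.026,-0.021,0.5],[-3.9,4.9,1,0.037,0.028,-0.02,0.5],[-3.9,5,1.2,0.038,0.029,-0.019,0.5],[-3.9,5,1.4,0.04,0.031,-0.018,0.5],[-3.9,5.1,1.5,0.041,0.032,-0.017,0.5],[0,0,0,0,0,0,0.5]]]'; bash log.sh; python3 rimlook.py w9
cat > down.py <<'E'
from plan import *
import sys
x,y,s=[float(v) for v in sys.argv[1:4]]; st=sense(); Rt=R.from_quat(st['tool_rot']); M=Rt.as_matrix(); az=np.arctan2(M[1,1],M[0,1])
rot=downrot(az); g=np.array([x,y])-s*.072*np.array([np.cos(az),np.sin(az)]); pos=np.r_[g,-.0235]
print('az',np.rad2deg(az),'rot',np.rad2deg((Rt.inv()*rot).as_rotvec()).round(2),'shift (target axes)',rot.inv().apply(pos-st['tcp_pos']).round(4))
E
python3 down.py .437 -.195 1
```

```text
t: 31.95
tcp_pos: [0.5006, -0.1582, 0.2642]
tool_rot: [0.866, -0.501, 0.0, 0.001]
force: [-0.5, 0.4, -0.5]
finger_gap: 0.497
gripper_force: 0.0
31.95 [-5.180e-01  3.150e-01  1.597e+00 -2.000e-03  1.229e+00  2.103e+00] [ 0.5006 -0.1582  0.2642] [ 0.866 -0.501  0.     0.001] [-0.5  0.4 -0.5]
wrist [0.7601 0.4141 0.0582] 169 0.0089
wrist [0.775  0.3342 0.0865] 198 0.0091
wrist [ 0.4375 -0.1933  0.0794] 329 0.0003
wrist [ 0.7453 -0.0035  0.2057] 282 0.008
wrist [-0.3233 -0.0527  1.2115] 339 0.0049
az -150.08725858893246 rot [ 0.1   0.05 -0.  ] shift (target axes) [0.0017 0.0016 0.2871]
```

```bash
python3 -m handwheel '[[[0,0,0,0.0005,0.0003,0.05,0.5],[0,0,0,0,0,0.05,0.5],[0,0,0,0,0,0.05,0.5],[0,0,0,0,0,0.05,0.5],[0,0,0,0,0,0.04,0.5],[0,0,0,0,0,0.02,0.5],[0,0,0,0,0,0.015,0.5],[0,0,0,0,0,0.01,0.5],[0,0,0,0,0,0,0.5],[0,0,0,0,0,0,0.5]]]' 80
python3 -m handwheel '[[[0,0,0,0,0,0.001,0.4],[0,0,0,0,0,0,0.2],[0,0,0,0,0,0,0],[0,0,0,0,0,0,0],[0,0,0,0,0,0,0],[0,0,0,0,0,0,0]]]'
```

```text
t: 33.25
tcp_pos: [0.5006, -0.1598, -0.0201]
tool_rot: [0.866, -0.501, 0.001, 0.002]
force: [0.5, 0.3, -0.6]
finger_gap: 0.506
gripper_force: 0.0
t: 34.0
tcp_pos: [0.5006, -0.16, -0.0209]
tool_rot: [0.866, -0.501, 0.001, 0.002]
force: [-0.1, -0.1, 5.7]
finger_gap: 0.166
gripper_force: 75.9
```

```bash
sed -i 's/ZO=.0374/ZO=.0349/' s3.py; python3 -m handwheel '[[[0,0,0,0,0,-0.01,0],[0,0,0,0,0,-0.03,0],[0,0,0,0,0,-0.045,0],[0,0,0,0,0,-0.045,0],[0,0,0,0,0,-0.045,0],[0,0,0,0,0,-0.045,0],[0,0,0,0,0,-0.045,0],[0,0,0,0,0,-0.045,0],[0,0,0,0,0,0,0],[0,0,0,0,0,0,0]]]' 120; cat > p2.py <<'E'
from plan import *
q=sense()['q'];g=solve(*target(0,50,0,0,1,-.125,.08),[[-1.2,1.,2.35,1.98,1.65,2.08]]);print(q.round(2),g.round(2))
tip=HOOK[0]+[-.040*np.cos(YR),.04*.067,.035]
for N in(20,):
    qs=[q+(g-q)*k for k in np.linspace(0,1,N+1)]
    print(min(np.linalg.norm(ringinfo(k,1,72)[1]-tip,axis=1).min() for k in qs))
    for k in qs[::3]: c,pts,w=ringinfo(k,1); print(c.round(3),pts.min(0).round(3),pts.max(0).round(3),w.round(2))
    r=rows(qs);show(r);print(np.linalg.norm(r[:,:3],axis=1).max(),np.linalg.norm(r[:,3:],axis=1).max())
E
python3 p2.py
```

```text
t: 35.25
tcp_pos: [0.4992, -0.1578, 0.2872]
tool_rot: [0.866, -0.501, -0.001, 0.002]
force: [-0.2, 0.6, -3.0]
finger_gap: 0.145
gripper_force: 114.3
[-0.52  0.29  1.57 -0.    1.29  2.1 ] [-1.25  0.99  2.39  1.95  1.66  2.05]
0.04895294624166034
[ 0.437 -0.194  0.322] [ 0.357 -0.274  0.308] [ 0.517 -0.114  0.337] [ 0.5  -0.16  0.62]
[ 0.396 -0.12   0.247] [ 0.316 -0.199  0.203] [ 0.477 -0.041  0.29 ] [ 0.48 -0.21  0.52]
[ 0.382 -0.047  0.222] [ 0.301 -0.115  0.157] [0.462 0.02  0.288] [ 0.44 -0.25  0.44]
[ 0.399 -0.001  0.235] [ 0.318 -0.055  0.158] [0.48  0.053 0.312] [ 0.39 -0.27  0.37]
[0.438 0.001 0.265] [ 0.364 -0.057  0.185] [0.513 0.059 0.346] [ 0.33 -0.28  0.31]
[ 0.48  -0.047  0.292] [ 0.422 -0.121  0.212] [0.537 0.026 0.372] [ 0.28 -0.27  0.27]
[ 0.501 -0.135  0.299] [ 0.47  -0.216  0.218] [ 0.531 -0.054  0.379] [ 0.23 -0.25  0.25]
[2.0,-7.3,3.7,-0.027,0.001,0.029,0],
[2.2,-7.2,3.9,-0.024,0.001,0.026,0],
[2.5,-7.0,4.2,-0.021,0.001,0.022,0],
[2.8,-6.9,4.4,-0.018,-0.000,0.019,0],
[3.1,-6.7,4.5,-0.016,-0.001,0.015,0],
[3.4,-6.5,4.6,-0.014,-0.003,0.012,0],
[3.7,-6.3,4.7,-0.012,-0.005,0.008,0],
[4.0,-6.2,4.8,-0.011,-0.007,0.005,0],
[4.3,-6.0,4.8,-0.010,-0.009,0.001,0],
[4.7,-5.8,4.8,-0.010,-0.012,-0.002,0],
[5.0,-5.6,4.7,-0.009,-0.014,-0.005,0],
[5.2,-5.4,4.7,-0.009,-0.017,-0.007,0],
[5.5,-5.2,4.6,-0.009,-0.019,-0.009,0],
[5.8,-5.0,4.5,-0.010,-0.022,-0.011,0],
[6.0,-4.8,4.3,-0.010,-0.025,-0.013,0],
[6.3,-4.6,4.2,-0.011,-0.027,-0.014,0],
[6.5,-4.4,4.0,-0.012,-0.029,-0.015,0],
[6.7,-4.2,3.9,-0.012,-0.032,-0.016,0],
[6.9,-4.0,3.7,-0.013,-0.034,-0.017,0],
[7.0,-3.7,3.5,-0.013,-0.036,-0.017,0],
8.854615872046194 0.04156037729831375
```

```bash
python3 -m handwheel '[[[2,-7.3,3.7,-0.027,0.001,0.029,0],[2.2,-7.2,3.9,-0.024,0.001,0.026,0],[2.5,-7,4.2,-0.021,0.001,0.022,0],[2.8,-6.9,4.4,-0.018,0,0.019,0],[3.1,-6.7,4.5,-0.016,-0.001,0.015,0],[3.4,-6.5,4.6,-0.014,-0.003,0.012,0],[3.7,-6.3,4.7,-0.012,-0.005,0.008,0],[4,-6.2,4.8,-0.011,-0.007,0.005,0],[4.3,-6,4.8,-0.01,-0.009,0.001,0],[4.7,-5.8,4.8,-0.01,-0.012,-0.002,0],[5,-5.6,4.7,-0.009,-0.014,-0.005,0],[5.2,-5.4,4.7,-0.009,-0.017,-0.007,0],[5.5,-5.2,4.6,-0.009,-0.019,-0.009,0],[0,0,0,0,0,0,0],[0,0,0,0,0,0,0]]]'; bash log.sh; sed -i 's/(20,)/(8,)/;s/qs\[::3\]/qs[::4]/' p2.py; python3 p2.py
```

```text
t: 37.12
tcp_pos: [0.528, -0.0336, 0.2554]
tool_rot: [-0.239, 0.713, 0.336, 0.568]
force: [-0.3, 0.5, -1.1]
finger_gap: 0.148
gripper_force: 114.9
37.125 [-0.998  0.745  2.093  1.26   1.53   2.072] [ 0.528  -0.0336  0.2554] [-0.239  0.713  0.336  0.568] [-0.3  0.5 -1.1]
[-1.    0.75  2.09  1.26  1.53  2.07] [-1.25  0.99  2.39  1.95  1.66  2.05]
0.05001895337750907
[ 0.453 -0.012  0.275] [ 0.384 -0.076  0.194] [0.523 0.051 0.356] [ 0.31 -0.28  0.3 ]
[ 0.494 -0.088  0.298] [ 0.449 -0.167  0.218] [ 0.539 -0.01   0.378] [ 0.25 -0.27  0.26]
[ 0.494 -0.205  0.289] [ 0.475 -0.286  0.21 ] [ 0.514 -0.124  0.369] [ 0.2  -0.24  0.24]
[5.0,-4.4,3.9,-0.009,-0.019,-0.010,0],
[5.2,-4.3,3.8,-0.009,-0.021,-0.011,0],
[5.4,-4.1,3.7,-0.010,-0.023,-0.012,0],
[5.6,-3.9,3.6,-0.010,-0.025,-0.013,0],
[5.8,-3.8,3.5,-0.010,-0.026,-0.014,0],
[5.9,-3.6,3.4,-0.011,-0.028,-0.014,0],
[6.1,-3.4,3.2,-0.011,-0.030,-0.014,0],
[6.2,-3.2,3.1,-0.012,-0.031,-0.015,0],
7.7658168761530675 0.03625073892524988
```

```bash
python3 -m handwheel '[[[5,-4.4,3.9,-0.009,-0.019,-0.01,0],[5.2,-4.3,3.8,-0.009,-0.021,-0.011,0],[5.4,-4.1,3.7,-0.01,-0.023,-0.012,0],[5.6,-3.9,3.6,-0.01,-0.025,-0.013,0],[5.8,-3.8,3.5,-0.01,-0.026,-0.014,0],[5.9,-3.6,3.4,-0.011,-0.028,-0.014,0],[6.1,-3.4,3.2,-0.011,-0.03,-0.014,0],[6.2,-3.2,3.1,-0.012,-0.031,-0.015,0],[0,0,0,0,0,0,0],[0,0,0,0,0,0,0]]]'; bash log.sh; python3 rel.py 0 50 1 -.125 .08
python3 - <<'E'
from plan import *
c=HOOK[0]+[-.125,.0084,-.064+.08]
# compare seen ring & hook tips in the top view
im=snapshot('top');hsv=cv2.cvtColor(im,cv2.COLOR_RGB2HSV)
m=((hsv[...,1]<60)&(hsv[...,2]>150)).astype(np.uint8)
s=sense();M=R.from_quat(s['tool_rot']).as_matrix();cc=np.array(s['tcp_pos'])-ZO*M[:,2]+.072*M[:,1]
print('proj top of ring',proj('top',cc+[0,0,.08]),'tip pred',proj('top',HOOK[0]+[-.04,.0027,.035]),'tip seen 389,131')
cs,_=cv2.findContours(m,cv2.RETR_EXTERNAL,cv2.CHAIN_APPROX_NONE)
for k in cs:
    x,y,w,h=cv2.boundingRect(k)
    if 330<x<420 and 80<y<250 and len(k)>15: print((x,y,w,h),len(k))
save('k1',im)
E
```

```text
t: 38.38
tcp_pos: [0.5263, -0.2635, 0.2437]
tool_rot: [0.263, 0.656, 0.22, 0.672]
force: [0.4, -0.0, -1.0]
finger_gap: 0.149
gripper_force: 114.8
38.375 [-1.254  0.983  2.382  1.944  1.654  2.06 ] [ 0.5263 -0.2635  0.2437] [0.263 0.656 0.22  0.672] [ 0.4 -0.  -1. ]
rot [ 0.14 -0.07  0.02] shift in tool now [ 0.0013  0.0001 -0.0007] in target axes [ 0.0013  0.0001 -0.0008]
ring centre [ 0.495  -0.2062  0.2899] axis [ 0.998 -0.065  0.001] hook [ 0.6192 -0.2136  0.273 ]
proj top of ring [391.76388224 153.21553093] tip pred [389.17933067 130.52158967] tip seen 389,131
(405, 248, 6, 18) 37
(398, 237, 14, 7) 30
(357, 235, 12, 5) 22
(342, 231, 14, 6) 26
(385, 219, 25, 11) 49
(362, 211, 44, 23) 118
(401, 197, 10, 5) 18
(412, 191, 14, 7) 33
(407, 185, 69, 34) 206
(408, 168, 3, 9) 16
(362, 148, 55, 28) 156
(386, 109, 5, 24) 48
(386, 98, 10, 9) 29
```

Alignment agrees within 2 px. Thread onto hook0.

```bash
python3 -m handwheel '[[[0,0,0,0.001,0,0.02,0],[0,0,0,0,0,0.03,0],[0,0,0,0,0,0.03,0],[0,0,0,0,0,0.03,0],[0,0,0,0,0,0.014,0],[0,0,0,0,0,0,0],[0,0,0,0,0,0,0]]]'; python3 rel.py 0 50 1 0 .02;  python3 rel.py 0 50 1 0 0
```

```text
t: 39.3
tcp_pos: [0.6488, -0.272, 0.2421]
tool_rot: [0.265, 0.656, 0.22, 0.672]
force: [0.7, -1.4, -2.1]
finger_gap: 0.144
gripper_force: 114.9
rot [-0.09 -0.04 -0.16] shift in tool now [ 0.0461 -0.0374  0.0015] in target axes [ 0.0462 -0.0373  0.0015]
ring centre [ 0.6178 -0.2147  0.2886] axis [ 0.998 -0.068 -0.001] hook [ 0.6192 -0.2136  0.273 ]
rot [-0.09 -0.04 -0.16] shift in tool now [ 0.0614 -0.0503  0.0016] in target axes [ 0.0616 -0.0502  0.0015]
ring centre [ 0.6178 -0.2147  0.2886] axis [ 0.998 -0.068 -0.001] hook [ 0.6192 -0.2136  0.273 ]
```

```bash
python3 -m handwheel '[[[0,0,0,0.0155,-0.0125,0.0015,0],[0,0,0,0.0155,-0.0125,0,0],[0,0,0,0.015,-0.0125,0,0],[0,0,0,0.0077,-0.0063,0,0],[0,0,0,0,0,0,0]]]' | grep -E 'tcp|force: \['
python3 -m handwheel '[[[0,0,0,0.0031,-0.0025,0,0],[0,0,0,0,0,0,0]]]' | grep -E 'tcp|force: \['
python3 -m handwheel '[[[0,0,0,0.0023,-0.0019,0,0],[0,0,0,0,0,0,0]]]' | grep -E 'tcp|force: \['
python3 rel.py 0 50 1 0 0
```

```text
tcp_pos: [0.6504, -0.2718, 0.1724]
force: [-0.2, 0.3, -1.4]
tcp_pos: [0.651, -0.2713, 0.1697]
force: [-1.0, 0.5, -1.4]
tcp_pos: [0.6511, -0.2712, 0.1663]
force: [-0.5, -0.4, -2.0]
rot [-0.03  0.02 -0.08] shift in tool now [ 0.0029 -0.0022 -0.0008] in target axes [ 0.0029 -0.0022 -0.0008]
ring centre [ 0.62   -0.2138  0.2127] axis [ 0.998 -0.068 -0.   ] hook [ 0.6192 -0.2136  0.273 ]
```

```bash
python3 -m handwheel '[[[0,0,0,0.0015,-0.0013,0,0],[0,0,0,0,0,0,0]]]' | grep -E 'tcp|force: \['
python3 -m handwheel '[[[0,0,0,0.0012,-0.001,0,0],[0,0,0,0,0,0,0]]]' | grep -E 'tcp|force: \['
python3 -m handwheel '[[[0,0,0,0.0008,-0.0006,0,0],[0,0,0,0,0,0,0]]]' | grep -E 'tcp|force: \['
```

```text
tcp_pos: [0.651, -0.2712, 0.1641]
force: [0.3, -0.7, -2.4]
tcp_pos: [0.651, -0.2712, 0.1625]
force: [0.9, -0.4, -1.8]
tcp_pos: [0.651, -0.2711, 0.1616]
force: [0.7, -0.4, -2.7]
```

```bash
python3 -m handwheel '[[[0,0,0,0.0012,-0.001,0,0],[0,0,0,0,0,0,0]]]' | grep -E 'tcp|force: \['
python3 -m handwheel '[[[0,0,0,0.0008,-0.0006,0,0],[0,0,0,0,0,0,0]]]' | grep -E 'tcp|force: \['
python3 -m handwheel '[[[0,0,0,0.0008,-0.0006,0,0],[0,0,0,0,0,0,0]]]' | grep -E 'tcp|force: \['; python3 rel.py 0 50 1 0 0
```

```text
tcp_pos: [0.6511, -0.2709, 0.1609]
force: [-0.4, 0.6, 0.3]
tcp_pos: [0.6512, -0.2706, 0.1607]
force: [0.5, 1.6, 5.4]
tcp_pos: [0.6513, -0.2703, 0.1606]
force: [0.6, 2.5, 8.1]
rot [ 0.25  0.19 -0.06] shift in tool now [-0.002   0.0009 -0.0009] in target axes [-0.002   0.0008 -0.0009]
ring centre [ 0.6199 -0.213   0.2068] axis [ 0.998 -0.066  0.005] hook [ 0.6192 -0.2136  0.273 ]
```

```bash
python3 -m handwheel '[[[0,0,0,-0.0015,0.0012,0,0],[0,0,0,0,0,0,0.1],[0,0,0,0,0,0,0.3],[0,0,0,0,0,0,0.45],[0,0,0,0,0,0,0.45],[0,0,0,0,0,-0.015,0.45],[0,0,0,0,0,-0.03,0.45],[0,0,0,0,0,-0.03,0.45],[0,0,0,0,0,-0.025,0.45],[0,0,0,0,0,0,0.45],[0,0,0,0,0,0,0.45]]]'; bash log.sh
python3 - <<'E'
from h import *
im=snapshot('top');save('k2',im);hsv=cv2.cvtColor(im,cv2.COLOR_RGB2HSV)
m=((hsv[...,1]<60)&(hsv[...,2]>190)).astype(np.uint8)
cs,_=cv2.findContours(m,cv2.RETR_EXTERNAL,cv2.CHAIN_APPROX_NONE)
for k in cs:
    x,y,w,h=cv2.boundingRect(k)
    if 230<x<450 and 80<y<250 and len(k)>25: print((x,y,w,h),len(k))
for hk in(0,2):print(hk,[proj('top',HOOK[hk]+d).round(1).tolist() for d in([0,.08,-.064],[0,-.08,-.064],[0,0,.016])])
E
```

```text
t: 43.3
tcp_pos: [0.5512, -0.2648, 0.16]
tool_rot: [0.265, 0.656, 0.219, 0.672]
force: [0.5, -0.3, -0.1]
finger_gap: 0.441
gripper_force: 0.0
43.3 [-1.175  1.192  2.289  2.013  1.72   1.965] [ 0.5512 -0.2648  0.16  ] [0.265 0.656 0.219 0.672] [ 0.5 -0.3 -0.1]
(393, 161, 6, 12) 27
(365, 125, 39, 13) 87
(245, 120, 39, 13) 93
(362, 110, 50, 20) 118
(324, 108, 3, 21) 42
(239, 105, 50, 19) 114
(322, 95, 8, 9) 26
0 [[359.6, 128.1], [411.0, 127.1], [388.7, 119.4]]
2 [[238.6, 122.6], [289.5, 121.6], [261.0, 113.7]]
```

Both rims hang: the white bands at columns 362–412 and 239–289 match the predictions for hook0 and hook2. Next, plan the move to the switch box.

```bash
python3 - <<'E'
from plan import *
q=sense()['q']; p,Rt=FK(q)
d=Rt.inv().apply([-.03,0,.16]); print('lift shift',d.round(4)); q1=solve(p+[-.03,0,.16],Rt,[q]);print(q1)
ps=np.deg2rad(11.1)
g=solve([.468,.409,.27],downrot(ps),[[.5,.4,1.5,0,1.2,.3]]);print(g.round(2))
N=30;qs=[q1+(g-q1)*k for k in np.linspace(0,1,N+1)];r=rows(qs)
m=[]
for k in qs:
    pp,D=FK(k);z=D.as_matrix()[:,2]; seg=np.array([pp-z*a for a in np.linspace(0,.3,15)])
    m.append((*pp,seg[:,0].max(),seg[:,2].min()))
print(np.array(m)[::3].round(3)); show(r); print(np.linalg.norm(r[:,:3],axis=1).max(),np.linalg.norm(r[:,3:],axis=1).max())
E
```

```text
lift shift [-0.1238  0.1014 -0.0299]
[-1.26882966  0.72197474  2.38572622  1.94071313  1.55851432  2.30161522]
[0.54 0.45 1.35 0.   1.34 0.34]
[[ 0.522 -0.264  0.32   0.522  0.32 ]
 [ 0.566 -0.14   0.319  0.566  0.319]
 [ 0.574 -0.019  0.308  0.574  0.308]
 [ 0.554  0.087  0.289  0.554  0.289]
 [ 0.518  0.169  0.265  0.518  0.265]
 [ 0.479  0.225  0.239  0.492  0.239]
 [ 0.45   0.262  0.218  0.523  0.218]
 [ 0.436  0.289  0.205  0.54   0.205]
 [ 0.439  0.316  0.208  0.537  0.208]
 [ 0.453  0.354  0.228  0.514  0.228]
 [ 0.468  0.409  0.27   0.468  0.27 ]]
[-5.8,4.1,-6.1,0.026,0.033,0.016,0],
[-6.1,3.7,-6.2,0.023,0.034,0.017,0],
[-6.3,3.3,-6.3,0.020,0.034,0.018,0],
[-6.4,2.9,-6.4,0.016,0.034,0.019,0],
[-6.5,2.4,-6.5,0.013,0.034,0.019,0],
[-6.6,2.0,-6.6,0.009,0.033,0.020,0],
[-6.7,1.6,-6.7,0.006,0.032,0.020,0],
[-6.7,1.1,-6.8,0.003,0.030,0.020,0],
[-6.6,0.7,-6.9,-0.000,0.028,0.021,0],
[-6.6,0.3,-7.1,-0.003,0.026,0.021,0],
[-6.5,-0.1,-7.2,-0.005,0.023,0.020,0],
[-6.4,-0.4,-7.3,-0.006,0.020,0.020,0],
[-6.2,-0.7,-7.5,-0.007,0.017,0.019,0],
[-6.0,-1.0,-7.6,-0.008,0.014,0.019,0],
[-5.9,-1.3,-7.7,-0.008,0.010,0.018,0],
[-5.7,-1.5,-7.8,-0.008,0.007,0.017,0],
[-5.5,-1.7,-8.0,-0.007,0.004,0.015,0],
[-5.3,-1.9,-8.1,-0.006,0.002,0.014,0],
[-5.1,-2.0,-8.2,-0.004,-0.001,0.012,0],
[-4.9,-2.1,-8.2,-0.002,-0.003,0.010,0],
[-4.7,-2.2,-8.3,0.000,-0.005,0.008,0],
[-4.5,-2.2,-8.4,0.003,-0.006,0.006,0],
[-4.4,-2.3,-8.4,0.006,-0.006,0.003,0],
[-4.3,-2.3,-8.4,0.008,-0.006,0.001,0],
[-4.2,-2.3,-8.4,0.011,-0.006,-0.002,0],
[-4.1,-2.3,-8.4,0.014,-0.005,-0.005,0],
[-4.0,-2.3,-8.4,0.016,-0.003,-0.007,0],
[-4.0,-2.3,-8.3,0.018,-0.001,-0.010,0],
[-4.0,-2.4,-8.2,0.019,0.001,-0.013,0],
[-4.0,-2.4,-8.1,0.020,0.004,-0.016,0],
9.812583922765153 0.04500893406294335
```

```bash
cat > p3.py <<'E'
from plan import *
q=sense()['q']; p,Rt=FK(q)
q1=solve(p+[-.03,0,.2],Rt,[q]);print(Rt.inv().apply([-.03,0,.2]).round(4),q1.round(2))
g=solve([.468,.409,.27],downrot(np.deg2rad(11.1)),[[.5,.4,1.5,0,1.2,.3]])
k=q1+(g-q1)*.25; pp,D=FK(k); w=solve(pp+[-.08,0,.02],D,[k]); print(pp,w)
if w is not None:
  qs=[q1+(w-q1)*t for t in np.linspace(0,1,9)]+[w+(g-w)*t for t in np.linspace(0,1,23)][1:]
  r=rows(qs); print(np.array([FK(k)[0] for k in qs])[::3].round(3)); show(r); print(np.linalg.norm(r[:,:3],axis=1).max(),np.linalg.norm(r[:,3:],axis=1).max())
E
python3 p3.py
```

```text
[-0.1544  0.1272 -0.0299] [-1.27  0.58  2.36  1.93  1.5   2.46]
[0.57192394 0.02956979 0.32541673] [-0.99580567  0.46066123  2.25851602  1.29585447  1.52211388  1.85311079]
[[ 0.522 -0.264  0.36 ]
 [ 0.539 -0.144  0.364]
 [ 0.521 -0.033  0.356]
 [ 0.486  0.057  0.334]
 [ 0.461  0.127  0.3  ]
 [ 0.436  0.175  0.267]
 [ 0.42   0.21   0.24 ]
 [ 0.42   0.24   0.223]
 [ 0.433  0.277  0.221]
 [ 0.453  0.332  0.236]
 [ 0.468  0.409  0.27 ]]
[-5.0,4.1,-6.2,0.024,0.033,0.007,0],
[-5.3,3.7,-6.2,0.021,0.034,0.007,0],
[-5.5,3.4,-6.2,0.018,0.034,0.008,0],
[-5.7,3.0,-6.3,0.015,0.035,0.008,0],
[-5.8,2.6,-6.3,0.012,0.035,0.008,0],
[-5.9,2.2,-6.3,0.009,0.035,0.008,0],
[-6.1,1.8,-6.3,0.006,0.034,0.008,0],
[-6.1,1.4,-6.4,0.004,0.033,0.008,0],
[-6.7,1.3,-7.1,0.005,0.024,0.018,0],
[-6.7,0.8,-7.2,0.003,0.023,0.018,0],
[-6.6,0.4,-7.4,0.001,0.020,0.018,0],
[-6.5,-0.0,-7.5,-0.001,0.018,0.018,0],
[-6.3,-0.4,-7.7,-0.002,0.015,0.017,0],
[-6.2,-0.8,-7.9,-0.003,0.012,0.017,0],
[-6.0,-1.1,-8.0,-0.004,0.009,0.016,0],
[-5.8,-1.3,-8.2,-0.003,0.007,0.016,0],
[-5.5,-1.6,-8.3,-0.003,0.004,0.015,0],
[-5.3,-1.7,-8.4,-0.002,0.001,0.014,0],
[-5.1,-1.9,-8.6,0.000,-0.001,0.012,0],
[-4.9,-2.0,-8.7,0.002,-0.004,0.011,0],
[-4.7,-2.1,-8.8,0.005,-0.005,0.009,0],
[-4.5,-2.1,-8.8,0.007,-0.006,0.007,0],
[-4.3,-2.2,-8.9,0.010,-0.007,0.005,0],
[-4.2,-2.2,-8.9,0.013,-0.007,0.003,0],
[-4.0,-2.2,-9.0,0.016,-0.007,0.000,0],
[-3.9,-2.1,-9.0,0.019,-0.006,-0.002,0],
[-3.9,-2.1,-9.0,0.022,-0.004,-0.005,0],
[-3.8,-2.1,-8.9,0.024,-0.002,-0.007,0],
[-3.8,-2.1,-8.8,0.027,0.001,-0.010,0],
[-3.8,-2.1,-8.8,0.028,0.004,-0.013,0],
10.140143543196466 0.04140626415708607
```

```bash
python3 -m handwheel '[[[0,0,0,0,0,-0.03,0.2],[0,0,0,-0.031,0.0254,0,0.2],[0,0,0,-0.031,0.0254,0,0.2],[0,0,0,-0.031,0.0254,0,0.2],[0,0,0,-0.031,0.0254,0,0.2],[0,0,0,-0.031,0.0254,0,0.2],[-5,4.1,-6.2,0.024,0.033,0.007,0.2],[-5.3,3.7,-6.2,0.021,0.034,0.007,0.2],[-5.5,3.4,-6.2,0.018,0.034,0.008,0.2],[-5.7,3,-6.3,0.015,0.035,0.008,0.2],[-5.8,2.6,-6.3,0.012,0.035,0.008,0.2],[-5.9,2.2,-6.3,0.009,0.035,0.008,0.2],[-6.1,1.8,-6.3,0.006,0.034,0.008,0.2],[-6.1,1.4,-6.4,0.004,0.033,0.008,0.2],[0,0,0,0,0,0,0.2],[0,0,0,0,0,0,0.2]]]';bash log.sh; python3 - <<'E'
from plan import *
q=sense()['q'];g=solve([.468,.409,.25],downrot(np.deg2rad(11.1)),[[.5,.4,1.5,0,1.2,.3]])
qs=[q+(g-q)*t for t in np.linspace(0,1,19)];r=rows(qs)
w=[-.995,.46,2.258,1.296,1.522,1.853];print(q-w)
qs=[q+(g-q)*t for t in np.linspace(0,1,20)];r=rows(qs); show(r);print(np.array([FK(k)[0] for k in qs])[::4].round(3),np.linalg.norm(r[:,:3],axis=1).max())
E
```

```text
t: 45.35
tcp_pos: [0.491, 0.0286, 0.3472]
tool_rot: [-0.343, 0.678, 0.216, 0.613]
force: [0.6, 0.6, -1.1]
finger_gap: 0.201
gripper_force: 0.0
45.35 [-1.     0.456  2.257  1.292  1.526  1.858] [0.491  0.0286 0.3472] [-0.343  0.678  0.216  0.613] [ 0.6  0.6 -1.1]
[-0.00481242 -0.00366907 -0.00067613 -0.0038362   0.00429056  0.004856  ]
[-7.8,1.5,-8.1,0.007,0.029,0.020,0],
[-7.7,0.9,-8.3,0.004,0.026,0.021,0],
[-7.6,0.3,-8.5,0.001,0.023,0.021,0],
[-7.4,-0.2,-8.8,-0.001,0.020,0.020,0],
[-7.2,-0.7,-9.0,-0.003,0.016,0.020,0],
[-7.0,-1.1,-9.2,-0.003,0.012,0.019,0],
[-6.7,-1.4,-9.4,-0.003,0.008,0.018,0],
[-6.4,-1.7,-9.6,-0.003,0.005,0.017,0],
[-6.1,-2.0,-9.8,-0.001,0.001,0.016,0],
[-5.8,-2.2,-10.0,0.001,-0.002,0.014,0],
[-5.5,-2.3,-10.1,0.004,-0.005,0.012,0],
[-5.2,-2.4,-10.3,0.008,-0.007,0.009,0],
[-5.0,-2.4,-10.4,0.012,-0.008,0.007,0],
[-4.8,-2.5,-10.4,0.016,-0.008,0.004,0],
[-4.6,-2.4,-10.5,0.020,-0.007,0.001,0],
[-4.5,-2.4,-10.5,0.024,-0.006,-0.002,0],
[-4.4,-2.4,-10.5,0.027,-0.004,-0.006,0],
[-4.4,-2.4,-10.4,0.031,-0.000,-0.010,0],
[-4.4,-2.4,-10.3,0.033,0.004,-0.013,0],
[[0.491 0.029 0.347]
 [0.454 0.138 0.291]
 [0.421 0.201 0.24 ]
 [0.421 0.248 0.211]
 [0.449 0.321 0.217]] 11.76910899249454
```

```bash
python3 -m handwheel '[[[-6.7,1.3,-7.1,0.005,0.024,0.018,0.2],[-6.7,0.8,-7.2,0.003,0.023,0.018,0.2],[-6.6,0.4,-7.4,0.001,0.02,0.018,0.2],[-6.5,0,-7.5,-0.001,0.018,0.018,0.2],[-6.3,-0.4,-7.7,-0.002,0.015,0.017,0.2],[-6.2,-0.8,-7.9,-0.003,0.012,0.017,0.2],[-6,-1.1,-8,-0.004,0.009,0.016,0.2],[-5.8,-1.3,-8.2,-0.003,0.007,0.016,0.2],[-5.5,-1.6,-8.3,-0.003,0.004,0.015,0.2],[-5.3,-1.7,-8.4,-0.002,0.001,0.014,0.2],[-5.1,-1.9,-8.6,0,-0.001,0.012,0.2],[-4.9,-2,-8.7,0.002,-0.004,0.011,0.2],[-4.7,-2.1,-8.8,0.005,-0.005,0.009,0.2],[-4.5,-2.1,-8.8,0.007,-0.006,0.007,0.2],[-4.3,-2.2,-8.9,0.01,-0.007,0.005,0.2],[-4.2,-2.2,-8.9,0.013,-0.007,0.003,0.2],[-4,-2.2,-9,0.016,-0.007,0,0.2],[-3.9,-2.1,-9,0.019,-0.006,-0.002,0.2]]]' >/dev/null
python3 -m handwheel '[[[-3.9,-2.1,-9,0.022,-0.004,-0.005,0.3],[-3.8,-2.1,-8.9,0.024,-0.002,-0.007,0.3],[-3.8,-2.1,-8.8,0.027,0.001,-0.01,0.3],[-3.8,-2.1,-8.8,0.028,0.004,-0.013,0.3],[0,0,0,0,0,0,0.3],[0,0,0,0,0,0,0.3]]]'; bash log.sh
python3 - <<'E'
from plan import *
s=sense();im=snapshot('wrist');save('b1',im)
Rt=R.from_quat(s['tool_rot']);rot=downrot(np.deg2rad(11.1))
print('rot',np.rad2deg((Rt.inv()*rot).as_rotvec()).round(2),'tab top px',proj('wrist',[.4696,.411,.122],s),'strip corners',[proj('wrist',c,s).round(0).tolist() for c in([.572,.473,.09],[.583,.384,.09],[.387,.437,.09],[.403,.349,.09])])
save('b1v',np.vstack([im,]))
E
```

```text
t: 48.35
tcp_pos: [0.4671, 0.4068, 0.2678]
tool_rot: [0.635, 0.772, -0.002, -0.0]
force: [-0.3, 0.1, 0.4]
finger_gap: 0.299
gripper_force: 0.0
48.35 [ 5.370e-01  4.530e-01  1.358e+00 -1.000e-03  1.334e+00  3.420e-01] [0.4671 0.4068 0.2678] [ 0.635  0.772 -0.002 -0.   ] [-0.3  0.1  0.4]
rot [-0.21  0.12  0.05] tab top px [326.78351901 174.49871391] strip corners [[426.0, 133.0], [413.0, 207.0], [260.0, 133.0], [263.0, 207.0]]
```

View pics/b1.png

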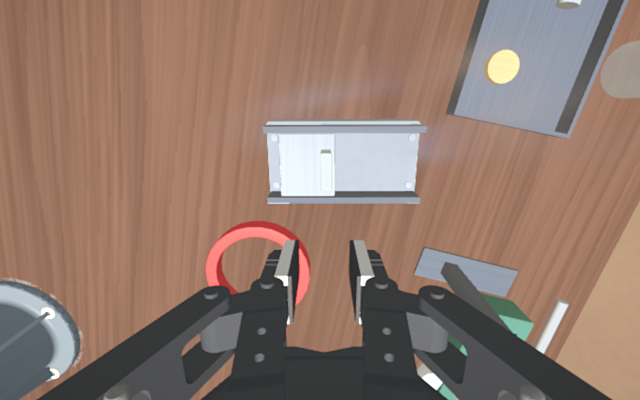

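The wrist view shows the box square to the image, the catch shut and the tab at about (326,171), as predicted. The strips run along columns 265–425.

```bash
python3 - <<'E'
from plan import *
s=sense();Rt=R.from_quat(s['tool_rot'])
t=ray('wrist',[326,171],.122,s); L=ray('wrist',[265,165],.09,s);Rr=ray('wrist',[424,165],.09,s); up=ray('wrist',[345,128],.09,s);dn=ray('wrist',[345,200],.09,s)
print('tab',t,'ends',L,Rr,np.linalg.norm(L-Rr),'mid',(L+Rr)/2,'strips mid',(up+dn)/2,np.linalg.norm(up-dn))
print('tool shift to tab',Rt.inv().apply(t-s['tcp_pos']).round(4))
E
```

```text
tab [0.46832162 0.4141871  0.122     ] ends [0.39807549 0.40065719 0.09      ] [0.58108314 0.43671923 0.09      ] 0.18652686537850863 mid [0.48957932 0.41868821 0.09      ] strips mid [0.49030442 0.41851229 0.09      ] 0.08552210129309847
tool shift to tab [0.0078 0.003  0.1457]
```

```bash
python3 -m handwheel '[[[0,0,0,0.007,0.0035,0.04,0.45],[0,0,0,0,0,0.05,0.45],[0,0,0,0,0,0.05,0.45],[0,0,0,0,0,0.03,0.45],[0,0,0,0,0,0.02,0.45],[0,0,0,0,0,0.008,0.45],[0,0,0,0,0,0,0.45]]]' 30
python3 -m handwheel '[[[0,0,0,0,0,0,0.3],[0,0,0,0,0,0,0.1],[0,0,0,0,0,0,0],[0,0,0,0,0,0,0],[0,0,0,0,0,0,0],[0,0,0,0,0,0,0]]]'
```

```text
t: 49.28
tcp_pos: [0.4698, 0.4139, 0.0703]
tool_rot: [0.635, 0.773, -0.001, -0.0]
force: [-0.1, -0.4, -0.4]
finger_gap: 0.451
gripper_force: 0.0
t: 50.02
tcp_pos: [0.4699, 0.4151, 0.0719]
tool_rot: [0.634, 0.773, -0.0, 0.001]
force: [-0.7, -1.9, 6.7]
finger_gap: 0.129
gripper_force: 32.3
```

```bash
python3 -m handwheel '[[[0,0,0,0,0,-0.002,0],[0,0,0,0,0.01,0,0],[0,0,0,0,0.015,0,0],[0,0,0,0,0.015,0,0],[0,0,0,0,0.015,0,0],[0,0,0,0,0.01,0,0],[0,0,0,0,0,0,0]]]'
python3 -m handwheel '[[[0,0,0,0,0.003,0,0],[0,0,0,0,0.002,0,0],[0,0,0,0,0,0,0]]]'
```

```text
t: 50.9
tcp_pos: [0.5339, 0.4278, 0.0721]
tool_rot: [0.634, 0.773, -0.001, 0.0]
force: [-1.4, 1.0, -6.5]
finger_gap: 0.133
gripper_force: 30.8
t: 51.28
tcp_pos: [0.5337, 0.4277, 0.072]
tool_rot: [0.634, 0.773, -0.005, -0.002]
force: [-8.4, -0.1, -2.4]
finger_gap: 0.129
gripper_force: 31.4
```

```bash
python3 -m handwheel '[[[0,0,0,0,0.003,0,0],[0,0,0,0,0,0,0],[0,0,0,0,0,0,0]]]' 60; python3 - <<'E'
from plan import *
im=snapshot('top');save('c1',im);hsv=cv2.cvtColor(im,cv2.COLOR_RGB2HSV);s=sense();w=snapshot('wrist');save('c1w',w)
m=cv2.inRange(w,(0,0,0),(255,255,255))
# catch plate near edge: brightness profile along box x through plate at y offset +-25mm
bx=np.array([np.cos(np.deg2rad(11.1)),np.sin(np.deg2rad(11.1)),0]);by=np.array([-bx[1],bx[0],0]);mid=np.array([.489,.4186,0])
for n,I in(('top',im),('wrist',w)):
  for dy in(-.028,.028):
    v=[]
    for x in np.arange(-.09,.091,.006):
        u=proj(n,mid+bx*x+by*dy+[0,0,.088],s if n=='wrist' else None).round().astype(int)
        v.append(int(I[u[1],u[0]].mean()) if 0<=u[1]<400 and 0<=u[0]<640 else -1)
    print(n,dy,v)
E
```

```text
t: 51.65
tcp_pos: [0.5337, 0.4276, 0.0721]
tool_rot: [0.634, 0.773, -0.007, -0.004]
force: [-14.2, -0.3, 1.7]
finger_gap: 0.119
gripper_force: 63.3
top -0.028 [66, 47, 49, 40, 105, 62, 95, 103, 103, 158, 176, 174, 173, 174, 206, 217, 218, 218, 217, 214, 216, 218, 216, 213, 215, 174, 173, 174, 179, 152, 77]
top 0.028 [150, 156, 166, 177, 187, 193, 185, 179, 169, 161, 155, 154, 151, 146, 142, 137, 126, 111, 98, 97, 100, 101, 98, 101, 87, 86, 85, 86, 75, 60, 121]
wrist -0.028 [97, 102, 66, 69, 67, 69, 69, 70, 70, 70, 69, 70, 68, 70, 153, 196, 222, 220, 43, 108, 43, 122, 221, 219, 44, 44, 83, 51, 47, 72, 96]
wrist 0.028 [109, 104, 97, 192, 192, 191, 191, 192, 74, 47, 30, 40, 190, 190, 216, 218, 221, 220, 218, 215, 218, 218, 220, 214, 218, 194, 195, 194, 195, 195, 99]
```

The plate spans box x from −6 to +54 mm, as expected for fully open, and it's hard against the stop. Release and go over the button.

```bash
python3 -m handwheel '[[[0,0,0,0,-0.005,0,0],[0,0,0,0,0,0,0.2],[0,0,0,0,0,0,0.4],[0,0,0,0,0,0,0.4],[0,0,0,0,0,-0.03,0.4],[0,0,0,0,0,-0.04,0.4],[0,0,0,0,0,0,0.2]]]' | grep -E 'tcp|rot|force: \['
python3 -m handwheel '[[[0,0,0,0,-0.045,0,0],[0,0,0,0,-0.045,0,0],[0,0,0,0,0,0,0],[0,0,0,0,0,0,0]]]'; python3 - <<'E'
from plan import *
s=sense();Rt=R.from_quat(s['tool_rot']);rot=downrot(np.deg2rad(11.1))
mid=np.array([.489,.4186,0]);bx=rot.as_matrix()[:,1];b=mid-.045*bx
w=snapshot('wrist');save('d1',w);u=proj('wrist',b+[0,0,.078],s).astype(int);print('button px',u,w[u[1],u[0]])
m=(cv2.cvtColor(w,cv2.COLOR_RGB2GRAY)<75).astype(np.uint8);sub=m[max(0,u[1]-60):u[1]+60,u[0]-60:u[0]+60]
n,l,st,c=cv2.connectedComponentsWithStats(sub)
for i in range(1,n):
    if st[i,4]>100: print(st[i],c[i]+[u[0]-60,max(0,u[1]-60)])
print('rot',np.rad2deg((Rt.inv()*rot).as_rotvec()).round(2),'shift',rot.inv().apply(b+[0,0,.068]-s['tcp_pos']).round(4))
E
```

```text
tcp_pos: [0.5402, 0.43, 0.1478]
tool_rot: [0.634, 0.773, 0.004, 0.002]
force: [0.2, -0.7, -0.1]
t: 53.12
tcp_pos: [0.4491, 0.4111, 0.1429]
tool_rot: [0.634, 0.773, 0.0, 0.001]
force: [1.0, -1.0, 0.2]
finger_gap: -0.002
gripper_force: 0.0
button px [317 200] [134 129 128]
[ 43  43  36  19 107] [318.46728972 187.62616822]
[ 64 100   6  20 105] [323.85714286 249.85714286]
[ 39 110  13   9 102] [302.60784314 254.31372549]
[ 83 110  13   9 102] [345.2745098  254.34313725]
rot [0.06 0.07 0.18] shift [-0.0003 -0.0044  0.0749]
```

```bash
python3 -m handwheel '[[[0,0,0,0,-0.0044,0.03,0],[0,0,0,0,0,0.03,0],[0,0,0,0,0,0.01,0],[0,0,0,0,0,0,0]]]' | grep -E 'tcp|force: \['
python3 -m handwheel '[[[0,0,0,0,0,0.004,0],[0,0,0,0,0,0.002,0],[0,0,0,0,0,0,0]]]' | grep -E 'tcp|force: \['
python3 -m handwheel '[[[0,0,0,0,0,0.002,0],[0,0,0,0,0,0,0]]]' | grep -E 'tcp|force: \['
python3 -m handwheel '[[[0,0,0,0,0,0.002,0],[0,0,0,0,0,0,0]]]' | grep -E 'tcp|force: \['
```

```text
tcp_pos: [0.4445, 0.4097, 0.0722]
force: [-0.2, 0.7, 0.4]
tcp_pos: [0.4439, 0.4099, 0.0673]
force: [-0.4, 0.4, -0.5]
tcp_pos: [0.4436, 0.4097, 0.0648]
force: [-0.1, 0.2, 0.2]
tcp_pos: [0.4435, 0.4096, 0.0626]
force: [-0.0, -0.4, -0.3]
```

```bash
for i in 1; do
python3 -m handwheel '[[[0,0,0,0,0,0.002,0],[0,0,0,0,0,0.002,0],[0,0,0,0,0,0,0]]]' | grep -E 'tcp|force: \['
python3 -m handwheel '[[[0,0,0,0,0,0.002,0],[0,0,0,0,0,0.002,0],[0,0,0,0,0,0,0]]]' | grep -E 'tcp|force: \['
python3 -m handwheel '[[[0,0,0,0,0,0.002,0],[0,0,0,0,0,0,0]]]' | grep -E 'tcp|force: \['; done
```

```text
tcp_pos: [0.4435, 0.4096, 0.0585]
force: [1.0, -0.4, 0.7]
tcp_pos: [0.4435, 0.4096, 0.0545]
force: [-1.3, 0.9, -0.2]
tcp_pos: [0.4435, 0.4096, 0.0527]
force: [0.1, 0.5, 0.3]
```

```bash
for i in 1; do
python3 -m handwheel '[[[0,0,0,0,0,0.002,0],[0,0,0,0,0,0,0]]]' | grep -E 'tcp|force: \['
python3 -m handwheel '[[[0,0,0,0,0,0.002,0],[0,0,0,0,0,0,0]]]' | grep -E 'tcp|force: \['
python3 -m handwheel '[[[0,0,0,0,0,0.002,0],[0,0,0,0,0,0,0]]]' | grep -E 'tcp|force: \['
python3 -m handwheel '[[[0,0,0,0,0,0.002,0],[0,0,0,0,0,0,0]]]' | grep -E 'tcp|force: \['; done
```

```text
tcp_pos: [0.4436, 0.4096, 0.0506]
force: [-0.3, 0.1, 0.6]
tcp_pos: [0.4436, 0.4096, 0.0486]
force: [0.7, 0.0, 0.1]
tcp_pos: [0.4438, 0.4098, 0.0469]
force: [0.7, -0.0, 1.7]
tcp_pos: [0.4438, 0.4098, 0.0449]
force: [-0.0, -0.6, 3.6]
```

```bash
for i in 1; do
python3 -m handwheel '[[[0,0,0,0,0,0.002,0],[0,0,0,0,0,0,0]]]' | grep -E 'tcp|force: \['
python3 -m handwheel '[[[0,0,0,0,0,0.002,0],[0,0,0,0,0,0,0]]]' | grep -E 'tcp|force: \['
python3 -m handwheel '[[[0,0,0,0,0,0.001,0],[0,0,0,0,0,0,0]]]' | grep -E 'tcp|force: \['
python3 -m handwheel '[[[0,0,0,0,0,0.001,0],[0,0,0,0,0,0,0]]]' | grep -E 'tcp|force: \['; done
```

```text
tcp_pos: [0.4438, 0.4098, 0.0429]
force: [0.1, -0.5, 4.7]
tcp_pos: [0.4438, 0.4098, 0.042]
force: [-2.9, -0.9, 10.9]
tcp_pos: [0.4439, 0.4098, 0.0419]
force: [-3.2, -2.3, 15.2]
tcp_pos: [0.4439, 0.4099, 0.0418]
force: [-3.9, -3.7, 21.8]
```

The button bottomed out (6 mm of travel, 22 N). Lift off and go back to the tab.

```bash
python3 -m handwheel '[[[0,0,0,0,0,-0.01,0],[0,0,0,0,0,-0.04,0],[0,0,0,0,0,-0.055,0],[0,0,0,0,0.046,0,0.4],[0,0,0,0,0.0456,0,0.45],[0,0,0,0,0,0,0.45],[0,0,0,0,0,0,0.45]]]'
python3 - <<'E'
from plan import *
s=sense();rot=downrot(np.deg2rad(11.1));Rt=R.from_quat(s['tool_rot'])
print(np.rad2deg((Rt.inv()*rot).as_rotvec()).round(2),rot.inv().apply(np.array([.5337,.4277,.073])-s['tcp_pos']).round(4))
E
```

```text
t: 58.42
tcp_pos: [0.5322, 0.4271, 0.1423]
tool_rot: [0.634, 0.773, -0.002, -0.0]
force: [-0.5, 0.3, -1.0]
finger_gap: 0.447
gripper_force: 0.0
[-0.24  0.13  0.16] [0.0003 0.0016 0.0693]
```

```bash
python3 -m handwheel '[[[0,0,0,0,0.002,0.03,0.45],[0,0,0,0,0,0.03,0.45],[0,0,0,0,0,0.009,0.45],[0,0,0,0,0,0,0.45],[0,0,0,0,0,0,0.2],[0,0,0,0,0,0,0],[0,0,0,0,0,0,0],[0,0,0,0,0,0,0],[0,0,0,0,0,0,0]]]' 40
python3 -m handwheel '[[[0,0,0,0,-0.01,0,0],[0,0,0,0,-0.015,0,0],[0,0,0,0,-0.015,0,0],[0,0,0,0,-0.015,0,0],[0,0,0,0,-0.01,0,0],[0,0,0,0,0,0,0]]]'
```

```text
t: 59.55
tcp_pos: [0.5338, 0.4281, 0.0763]
tool_rot: [0.634, 0.773, -0.002, -0.001]
force: [-4.3, -1.2, 3.7]
finger_gap: 0.127
gripper_force: 41.2
t: 60.3
tcp_pos: [0.4702, 0.4154, 0.0762]
tool_rot: [0.634, 0.773, -0.001, 0.0]
force: [-1.1, 0.4, 7.3]
finger_gap: 0.128
gripper_force: 41.5
```

```bash
python3 -m handwheel '[[[0,0,0,0,-0.002,0,0],[0,0,0,0,0,0,0]]]'|grep -E 'tcp|force: \['
python3 -m handwheel '[[[0,0,0,0,-0.002,0,0],[0,0,0,0,0,0,0]]]'|grep -E 'tcp|force: \['
python3 -m handwheel '[[[0,0,0,0,-0.002,0,0],[0,0,0,0,0,0,0]]]'|grep -E 'tcp|force: \['
```

```text
tcp_pos: [0.4698, 0.4153, 0.0763]
force: [1.4, 0.8, 6.2]
tcp_pos: [0.4681, 0.415, 0.0763]
force: [1.3, 0.0, 6.4]
tcp_pos: [0.4662, 0.4146, 0.0763]
force: [1.3, 0.5, 6.4]
```

```bash
python3 -m handwheel '[[[0,0,0,0,-0.002,0,0],[0,0,0,0,0,0,0]]]'|grep -E 'tcp|force: \['
python3 -m handwheel '[[[0,0,0,0,-0.002,0,0],[0,0,0,0,0,0,0]]]'|grep -E 'tcp|force: \['
python3 -m handwheel '[[[0,0,0,0,-0.002,0,0],[0,0,0,0,0,0,0]]]'|grep -E 'tcp|force: \['
```

```text
tcp_pos: [0.4653, 0.4145, 0.0763]
force: [3.8, 0.3, 6.8]
tcp_pos: [0.4654, 0.4145, 0.0763]
force: [5.7, 0.4, 4.2]
tcp_pos: [0.4654, 0.4145, 0.0764]
force: [8.8, 1.9, 1.0]
```

The shut stop is reached after 69.7 mm of travel. Back off, release, lift and verify.

```bash
python3 -m handwheel '[[[0,0,0,0,0.004,0,0],[0,0,0,0,0,0,0.2],[0,0,0,0,0,0,0.45],[0,0,0,0,0,0,0.45],[0,0,0,0,0,-0.03,0.45],[0,0,0,0,0,-0.05,0.45],[0,0,0,0,0,-0.05,0.45],[0,0,0,-0.03,-0.04,-0.03,0.45],[0,0,0,-0.03,-0.04,-0.03,0.45],[0,0,0,0,0,0,0.45],[0,0,0,0,0,0,0.45]]]'; python3 - <<'E'
from plan import *
s=sense();w=snapshot('wrist');im=snapshot('top')
bx=np.array([np.cos(np.deg2rad(11.1)),np.sin(np.deg2rad(11.1)),0]);by=np.array([-bx[1],bx[0],0]);mid=np.array([.489,.4186,0])
for n,I in(('top',im),('wrist',w)):
  for dy in(-.028,.028):
    v=[]
    for x in np.arange(-.09,.091,.006):
        u=proj(n,mid+bx*x+by*dy+[0,0,.088],s if n=='wrist' else None).round().astype(int)
        v.append(int(I[u[1],u[0]].mean()) if 0<=u[1]<400 and 0<=u[0]<640 else -1)
    print(n,dy,v)
hsv=cv2.cvtColor(im,cv2.COLOR_RGB2HSV);m=((hsv[...,1]<60)&(hsv[...,2]>190)).astype(np.uint8)
for k in cv2.findContours(m,cv2.RETR_EXTERNAL,cv2.CHAIN_APPROX_NONE)[0]:
    x,y,ww,h=cv2.boundingRect(k)
    if 230<x<450 and 80<y<280 and len(k)>25: print((x,y,ww,h),len(k))
E
```

```text
t: 63.18
tcp_pos: [0.3975, 0.3399, 0.2649]
tool_rot: [0.634, 0.773, -0.0, 0.0]
force: [-0.5, -0.5, 0.6]
finger_gap: 0.454
gripper_force: 0.0
top -0.028 [199, 186, 170, 135, 61, 106, 53, 65, 63, 65, 60, 60, 53, 67, 133, 134, 184, 181, 173, 182, 180, 185, 179, 178, 177, 175, 174, 173, 178, 151, 74]
top 0.028 [146, 146, 144, 173, 111, 46, 90, 91, 177, 98, 69, 70, 57, 161, 93, 71, 99, 112, 121, 126, 137, 144, 144, 155, 119, 140, 157, 188, 152, 152, 152]
wrist -0.028 [227, 233, 205, 244, 244, 243, 242, 241, 242, 239, 241, 239, 237, 215, 218, 217, 216, 215, 216, 213, 215, 212, 213, 212, 210, 210, 209, 232, 193, 149, 144]
wrist 0.028 [226, 228, 197, 238, 238, 240, 240, 239, 240, 237, 242, 240, 241, 215, 216, 215, 218, 218, 216, 217, 219, 218, 219, 217, 217, 216, 217, 241, 186, 120, 124]
(436, 166, 22, 21) 58
(365, 125, 39, 13) 89
(245, 120, 39, 13) 89
(362, 110, 50, 20) 120
(323, 108, 4, 21) 42
(239, 105, 50, 19) 115
(322, 95, 8, 9) 27
(257, 93, 8, 8) 26
```

```bash
python3 -c "
from station import sign_off;print(sign_off())"
```

```text
the job is handed in; nothing more can be done
None
```

I hung both rims on the bench (two were present) on hook0 and hook2, slid the catch fully open, pressed the start button right down and released it, slid the catch shut over it again, left the can alone, and handed the job in at about 63 s.

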